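# Load the laser marker's pallet with one set of parts

## Robot

A 6-joint arm with a two-finger parallel gripper is mounted at the origin on the work surface. World frame = base frame: x ahead of the robot, y to its left, z up, the work surface at z = 0. Lengths are in mm, angles in rad, forces in N, time in s.
With the tool pointing down it reaches from about 275 to 850 mm from the base axis. Payload 19 kg.
Tool frame: the origin (TCP) lies at the very end of the fingers, on their centre line; the grasp point (between the pads) lies 19 mm behind it; z points along the fingers, y is the line along which they close (so a half turn about z gives the same grasp; the last joint's range is limited). The gripper opens to 85 mm and grips with 20 to 120 N. Pads are 22 mm wide; open, the fingers measure 114 mm over their backs; the gripper's body (76 mm by 85 mm) begins 54 mm behind the grasp point. The pads swing forward as they close: fully open they stand 13 mm farther back than shut.
Start: joints at [-1.311, 0.15, 1.437, -0, 1.554, -0.134], TCP at [220.6, -530.967, 231.267] pointing down, gripper open.
Joint ranges: [-2.8, 2.8], [-0.68, 2.1], [0.12, 2.68], [-1.39, 4.53], [0.16, 2.79], [-2.81, 2.81]. Speed limits (rad/s): [1.89, 1.89, 2.22, 3.01, 3.01, 3.01].

## Interface

Orientations are given as a rotation vector (axis times angle).
In Python, from cell import manip, viewer, finish_job gives the robot as it stands. The module is installed in compiled form; this text tells all that it offers.
- The arm moves only by the tool arm_command, never from a script. Its argument "moves" is a list of rows, each an object with "delta_pos": the shift along the tool's x, y, z in m, a list of three; "yaw": the turn about the tool's z in rad; "fingers": the closure, from -1 (fully open) to 1 (shut). A call has 1 to 5 rows; each row is the pose to reach, as a shift and turn from the pose commanded when the call began, along the tool's axes at that moment; what a row does not reach only later rows make up. A row lasts 1/12 s, in which the tool goes at most 41.7 mm and 7.16 degrees, less where a joint would pass 70% of its speed; a pose out of reach is approached as far as the arm can. A call with a gripper value outside its range is refused whole. The fingers move at their own pace and stop on an object; "force" is the grip in N (left out, the last holds). Time passes only in rows, so rows that repeat a pose let the fingers close. It gives the time, the measured TCP pose, the force, the opening and the grip force at its end, in the units of the state.
- manip.get_obs(): the state, without advancing time (a new reading comes with each control period).
- viewer.read_camera(name): name is "scene" or "side" or "wrist"; returns the picture (420x560x3 uint8, red, green, blue); there is no depth.
- viewer.camera_info(name): a dict with "fov_y" (degrees; the focal length in pixels is half the picture's height over the tangent of half this angle, whatever the lens; pixels are square), "cx", "cy" (the principal point, pixels), "k1" (the pictures are not rectified: a ray, as slopes to the right and down, at radius r is drawn at 1 + k1 r^2 times it, then the intrinsics apply), "xyz" and "rotation" of the camera in the world. Camera axes: x right, y up, looking along -z (the intrinsics and any distortion apply to the point x, -y, -z); pixel columns grow to the right and rows downward; lengths in mm; the calibration is good to about 2 mm. A picture is of the moment at which its call begins: read the wrist's pose just before it. camera_info takes no time and is no camera call; for the wrist camera it gives the pose at the moment of the call.
- finish_job(): hands the job in; it is judged then, once.
The state is a dict: "clock": time; "qpos": joint angles; "qd": joint speeds; "tau": joint torques, N m; "tcp_pos": TCP position; "ee_rot": TCP orientation; "contact_force": force on the tool from outside, world axes, zero at the start; "wrist_torque": the same for the moment, N m; "grip_width": finger opening in mm; "grip_force": force on a finger pad.
Only numpy, scipy, OpenCV 4.12 (cv2) and the standard library are available. Lean on these libraries where they do the work, as an engineer would, in place of code of your own. Each camera call takes 0.05 s, during which the arm holds its last target. There are 200 camera calls.

## Task

Load the marking pallet: take the four steel parts from the rubber mat and set each one in the aluminium nest made for it, with none dropped. The longer valve body goes in the long V cradle and the shorter one in the short cradle, each central with both stubs down in the Vs; the flanged stud stands upright in the rectangular pocket with its ears along the pocket's length, and the collar lies flat over the tapered post. Leave all four fully home and at rest.

Things in the scene. Friction and masses are not known exactly. Their poses are not given: they have to be found in the camera images.
- long_valve_mid (a point): Steel in-line valve body lying on its side: a square block 26 x 26 x 26 mm in the middle, a round stub of 18 mm diameter out of each end, 124 mm long overall (the longer of the two), both ends alike. This point is its centre, the middle of the block, 13 mm above its underside. x runs along its length, z is up. About 220 g.
- short_valve_mid (a point): Steel in-line valve body lying on its side: a square block 26 x 26 x 26 mm in the middle, a round stub of 18 mm diameter out of each end, 90 mm long overall (the shorter of the two), both ends alike. This point is its centre, the middle of the block, 13 mm above its underside. x runs along its length, z is up. About 190 g.
- stud_mid (a point): Steel flanged stud standing on its flange: flange 8 mm thick, a 36 mm disc with two opposite ears (62 mm over the ears, 18 mm wide); a 26 mm step up to 14 mm; then a round stem of 20 mm diameter up to the top at 52 mm. This point is its centre, 26 mm above its underside. x runs through the two ears (alike), z is up. About 180 g.
- collar_mid (a point): Steel shaft collar lying flat: a ring of 56 mm outer diameter, 36 mm bore, 18 mm high. This point is its centre, 9 mm above its underside, in the middle of the bore. z is up. About 200 g.
- long_cradle_seat (a point): Aluminium cradle for the longer valve body, with a base 112 x 56 x 8 mm; upright V rests (90 degrees, 56 mm wide, 8 mm thick, tops 43 mm above the underside) 46 mm either side of centre along x, 84 mm clear between them for the square block. This point: the part's centre when home and central, 34 mm above the cradle's underside, 26 above its base. x runs along its length, z up. Fixed.
- short_cradle_seat (a point): Aluminium cradle for the shorter valve body, with a base 78 x 56 x 8 mm; upright V rests (90 degrees, 56 mm wide, 8 mm thick, tops 43 mm above the underside) 31 mm either side of centre along x, 54 mm clear between them for the square block. This point: the part's centre when home and central, 34 mm above the cradle's underside, 26 above its base. x runs along its length, z up. Fixed.
- pocket_nest_seat (a point): Aluminium block 96 x 70 x 16 mm with a rectangular pocket for the flanged stud: 72 x 46 mm, 8 mm deep, with a sloping lead-in 4 mm wide round its mouth. This point is where the stud's centre is when its flange lies on the pocket's floor: 26 mm above that floor, 34 mm above the underside. x runs along the length of block and pocket, z up. Fixed.
- cone_nest_seat (a point): Aluminium disc, 80 mm diameter, 8 mm thick, with a tapered post in its middle for the collar: 28 mm diameter at the foot (for 6 mm), tapering to 10 mm at its tip, 30 mm above the disc. This point, inside the post, is where the collar's centre is when it lies flat on the disc: 9 mm above the disc's upper face, 17 mm above its underside. z up. Fixed.
There are look-alikes about, which are no part of the job. Leave any brown, green or orange look-alike of the part that bears long_valve_mid alone.

How it is judged:
By the outcome, as a careful person would: the job done as asked, in the order asked, and still so for the second after the job is handed in, with the robot touching nothing.
It also fails if it takes over 96 s, if anything falls off the work surface, if the arm or the gripper's body presses on something with over 40 N, if the wrist force passes 120 N, or if a joint passes its speed limit or range.

## Working session

There is one attempt and no reset: what is moved stays moved. The work goes in short steps, Python scripts to look and compute and a tool call to move; the robot and the scene stay as the last step left them, time stands still between calls to the robot, and variables do not carry over. Pictures are saved under pics/ and viewed, at most 14 in all, crops included, and the job is handed in when it is done.

Besides the shell and the picture viewer there is one more tool, called after "Request:" as a command line: name --argument value ..., lists and objects as JSON in quotes. arm_command: Moves the arm, as the interface text tells. Its arguments: {"type":"object","properties":{"moves":{"type":"array","items":{"type":"object","properties":{"delta_pos":{"type":"array","items":{"type":"number"}},"yaw":{"type":"number"},"fingers":{"type":"number"}}}},"force":{"type":"number"}},"required":["moves"]}

```bash
mkdir -p pics
cat > h.py <<'E'
import numpy as np, cv2
from cell import manip, viewer
from scipy.spatial.transform import Rotation as R
def rot(i):
    r=np.array(i["rotation"],float)
    return r if r.shape==(3,3) else (R.from_rotvec(r).as_matrix() if r.size==3 else R.from_quat(r).as_matrix())
def ray(i,u,v):
    f=210/np.tan(np.radians(i["fov_y"])/2)
    K=np.array([[f,0,i["cx"]],[0,f,i["cy"]],[0,0,1]])
    p=cv2.undistortPoints(np.array([[[u,v]]],float),K,np.array([i["k1"],0,0,0,0.]))[0,0]
    # k1 acts on undistorted radius as in OpenCV
    return np.array(i["xyz"],float), rot(i)@np.array([p[0],-p[1],-1])
def plane(i,u,v,z):
    o,d=ray(i,u,v); return o+d*(z-o[2])/d[2]
def proj(i,P):
    f=210/np.tan(np.radians(i["fov_y"])/2)
    c=rot(i).T@(np.array(P,float)-np.array(i["xyz"],float)); a,b=c[0]/-c[2],-c[1]/-c[2]
    s=1+i["k1"]*(a*a+b*b); return i["cx"]+f*a*s,i["cy"]+f*b*s
def snap(n,name,save=None):
    i=viewer.camera_info(n); im=viewer.read_camera(n)
    b=cv2.cvtColor(im,cv2.COLOR_RGB2BGR); 
    cv2.imwrite(f"pics/{name}.png",b); return i,b
E
python3 - <<'E'
from h import *
a=[snap(n,n+"0") for n in("scene","side","wrist")]
for i,_ in a: print(i)
print(manip.get_obs())
E
```

```text
{'fov_y': 46.05778339369178, 'cx': 274.13749226574123, 'cy': 214.14259891997727, 'k1': -0.02673712866387014, 'xyz': array([1178.24079625,  420.55446454, 1189.16085094]), 'rotation': array([0.37454359, 0.59501237, 1.90857034])}
{'fov_y': 52.003003780600544, 'cx': 277.7589009904893, 'cy': 197.13303334023823, 'k1': -0.13473664851979292, 'xyz': array([372.54359461, 960.53924685, 577.75000145]), 'rotation': array([ 0.10499897, -1.51078875, -2.61302393])}
{'fov_y': 60.497494152373626, 'cx': 281.84491057675535, 'cy': 210.1971509484379, 'k1': -0.013846637156979879, 'xyz': array([ 292.76843915, -500.80920773,  374.33384882]), 'rotation': array([-0.27551453,  0.18370266, -1.16539145])}
{'clock': 0.15, 'qpos': array([-1.31098629e+00,  1.50848571e-01,  1.43784978e+00, -3.96720822e-06,
        1.55381268e+00, -1.34001942e-01]), 'qd': array([-0.00055927, -0.00078581, -0.00248199, -0.00169804, -0.00189151,
        0.00150562]), 'tau': array([ 3.42105719e-03, -7.13379049e+01, -5.71045017e+01, -5.05637661e-05,
        7.06175430e-03, -5.18863970e-06]), 'tcp_pos': array([ 220.56442067, -530.80927239,  230.84397244]), 'ee_rot': array([-3.07998768e+00, -6.14429612e-01,  9.68752749e-05]), 'contact_force': array([ 0.40549008, -0.15660426,  0.10447108]), 'wrist_torque': array([-0.02664042,  0.01484695,  0.01800865]), 'grip_force': 0.0, 'grip_width': 85.52764116496803}
```

View pics/scene0.png

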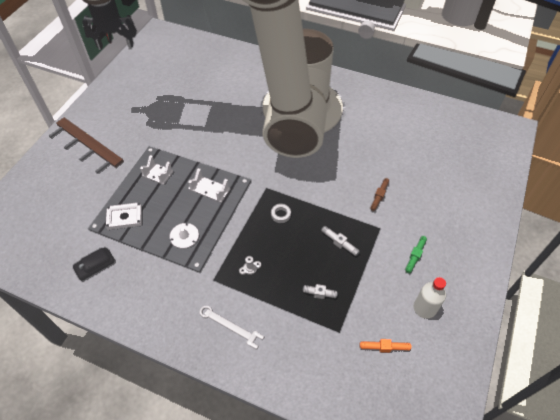

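View pics/side0.png

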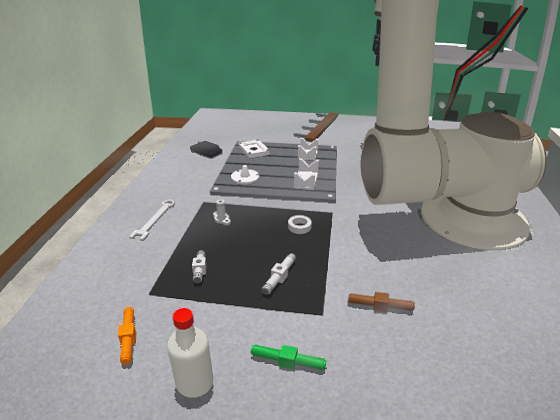

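The scene shows, on the black mat, the long valve (340,240), short valve (320,292), stud (250,266) and collar (281,213). The nests on the pallet are two cradles (157,172) and (209,186), the pocket (124,215) and the cone (184,236). The brown (380,194), green (417,254) and orange (385,346) look-alikes are off the mat. I'll measure both views next and enlarge them once.

Run:
```python
from h import *
s=cv2.imread("pics/scene0.png"); d=cv2.imread("pics/side0.png")
c1=cv2.resize(s[140:320,85:385],None,fx=2.6,fy=2.6,interpolation=cv2.INTER_CUBIC)
c2=cv2.resize(d[130:310,150:350],None,fx=3.2,fy=3.2,interpolation=cv2.INTER_CUBIC)
cv2.imwrite("pics/c1.png",c1); cv2.imwrite("pics/c2.png",c2)
i=viewer.camera_info("scene"); j=viewer.camera_info("side")
g=cv2.cvtColor(s,cv2.COLOR_BGR2GRAY)
def blobs(im,th,roi,i,z):
    g=cv2.cvtColor(im,cv2.COLOR_BGR2GRAY); m=np.zeros_like(g); cv2.fillPoly(m,[np.array(roi)],255)
    m=((g>th)&(m>0)).astype(np.uint8)
    n,l,st,c=cv2.connectedComponentsWithStats(m)
    for k in range(1,n):
        if st[k,4]<25: continue
        ys,xs=np.where(l==k); pts=np.array([plane(i,x,y,z)[:2] for x,y in zip(xs,ys)])
        (cx,cy),(w,h),a=cv2.minAreaRect(pts.astype(np.float32))
        e,v=np.linalg.eigh(np.cov(pts.T)); 
        print(st[k,4],c[k].round(1),"mean",pts.mean(0).round(1),"rect",round(cx,1),round(cy,1),round(w,1),round(h,1),"ang",round(np.degrees(np.arctan2(v[1,1],v[0,1])),1))
print("scene mat");blobs(s,90,[(268,195),(376,235),(341,318),(223,284)],i,13)
print("side mat");blobs(d,90,[(226,207),(331,212),(326,300),(162,292)],j,13)
print("pallet");blobs(s,110,[(150,153),(246,183),(197,260),(96,226)],i,30)
```

```text
scene mat
266 [280.4 212.4] mean [437.9 104.3] rect 437.8 104.5 66.4 55.1 ang -160.5
359 [340. 240.] mean [458.7 292.7] rect 458.2 292.0 122.6 39.3 ang 70.6
262 [249.4 265.8] mean [630.7  95.5] rect 633.6 94.8 47.9 59.2 ang 160.4
310 [319.5 290.7] mean [625.6 294.6] rect 624.5 295.3 37.1 88.1 ang 101.9
side mat
145 [223.5 218.4] mean [625.  110.1] rect 620.5 102.8 66.2 37.2 ang 104.5
372 [299.2 223.9] mean [440.7 108. ] rect 439.8 107.2 55.4 77.9 ang 94.3
318 [198.9 264.7] mean [632.1 290.3] rect 633.2 290.2 27.2 100.4 ang 104.0
503 [278.9 272.3] mean [463.9 290. ] rect 464.0 288.2 134.3 36.5 ang 73.7
74 [326.5 282.8] mean [367.1 308.3] rect 366.6 292.8 132.2 4.5 ang 89.6
pallet
2868 [145. 198.] mean [ 553.3 -275.1] rect 544.2 -279.2 295.9 149.6 ang -179.7
3029 [190.7 214.3] mean [ 552.  -123.7] rect 539.0 -124.5 292.7 129.2 ang 179.0
98 [127.2 185.7] mean [ 537.4 -348. ] rect 533.8 -347.5 106.4 11.3 ang -179.1
600 [220.9 217.1] mean [526.8 -40. ] rect 534.8 -39.8 25.1 289.4 ang 179.3
```

View pics/c1.png

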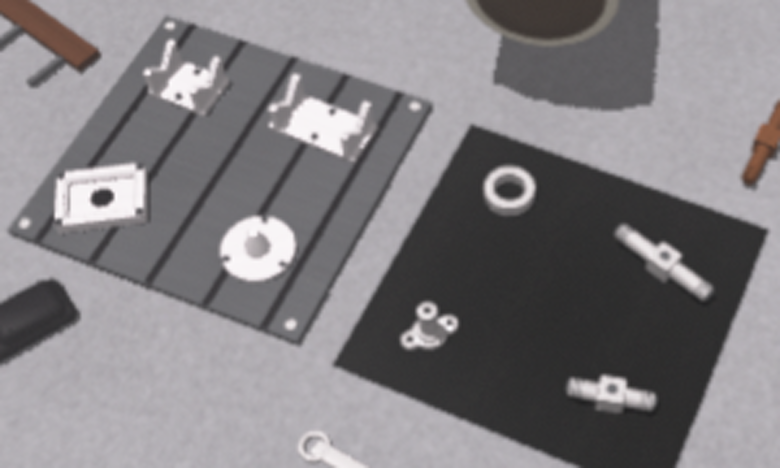

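View pics/c2.png

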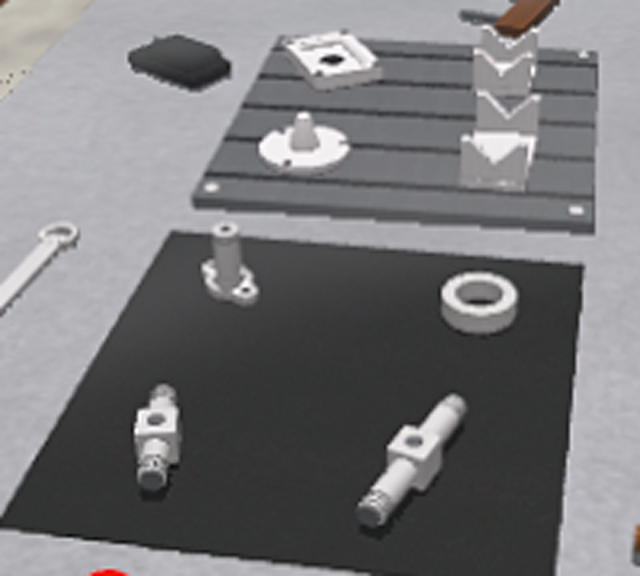

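Crops confirm it: the long valve is at c1 (663,260), with longer stubs than the short valve at (612,392). The stud stands upright, the collar lies flat, and all four are plain steel on the mat. The cradles are at c1 (320,125), the wider one, and (185,85). Next is a closer look from the wrist camera.

```bash
cat >> h.py <<'E'
def psi(o=None):
    o=o or manip.get_obs(); m=R.from_rotvec(o["ee_rot"]).as_matrix(); return np.degrees(np.arctan2(m[1,0],m[0,0])),m
def go(x,y,z,p=None):
    o=manip.get_obs(); a,m=psi(o); d=m.T@(np.array([x,y,z])-o["tcp_pos"])
    t=0 if p is None else (a-p+180)%360-180
    print("delta m",(d/1000).round(4),"yaw rad",round(np.radians(t),4),"| rows pos",round(np.linalg.norm(d)/41.7,1),"rows yaw",round(abs(t)/7.16,1),"tcp",o["tcp_pos"].round(1),"psi",round(a,2),"clk",o["clock"])
def tri(i,a,j,b):
    o1,d1=ray(i,*a);o2,d2=ray(j,*b)
    s=np.linalg.lstsq(np.c_[d1,-d2],o2-o1,rcond=None)[0]
    p,q=o1+d1*s[0],o2+d2*s[1]; return (p+q)/2,np.linalg.norm(p-q)
E
python3 - <<'E'
from h import *
i=viewer.camera_info("scene"); j=viewer.camera_info("side");w=viewer.camera_info("wrist")
print("cam axis",rot(w)@[0,0,-1], "in tool",psi()[1].T@rot(w)@[0,0,-1],"off",psi()[1].T@(w["xyz"]-manip.get_obs()["tcp_pos"]))
S=lambda u,v:(u/2.6+85-.3,v/2.6+140-.3); D=lambda u,v:(u/3.2+150-.3,v/3.2+130-.3)
for n,a,b in[("post tip",(257,239),(303,114)),("pallet screw R-near",(415,106),(576,211)),("screw far-mat",(291,324),(211,188)),("screw TL",(169,26),(584,54)),("stud top",(432,327),(228,230)),("long hole",(665,256),(414,441)),("short hole",(612,388),(156,419)),("mat corner",(472,126),(583,266)),("mat c2",(336,365),(172,232))]:
    print(n,*tri(i,S(*a),j,D(*b)))
go(540,-250,330,90)
E
```

```text
cam axis [-0.28375173 -0.11845711 -0.95155287] in tool [-0.30759776  0.00137734  0.95151549] off [ 7.82039959e+01 -1.18569169e-01 -1.43558440e+02]
post tip [ 619.86277572 -106.64493162   50.14802842] 6.689349243592389
pallet screw R-near [373.0963166  -41.75581695  11.67444892] 1.919407713318127
screw far-mat [683.45701321 -36.91290735  12.32017436] 2.465633961060258
screw TL [ 376.84425896 -373.57171804   11.30590877] 0.27257381493288235
stud top [637.39890171 103.44099544  49.48499843] 16.819217714074703
long hole [462.94807062 294.18655039  28.80090796] 1.07643892444478
short hole [628.77937031 296.62519784  29.28952926] 1.9287369962271113
mat corner [3.65092094e+02 2.68699662e+01 2.66650095e-01] 0.08538921483937166
mat c2 [701.90995946  23.6795643    1.74656115] 0.3667924095761158
delta m [ 0.4027 -0.1368 -0.099 ] yaw rad -1.177 | rows pos 10.5 rows yaw 9.4 tcp [ 220.6 -530.8  230.8] psi 22.56 clk 0.15
```

Heights check out: pallet top about 12, mat about 2, and the valve tops at 28.8 and 29.3 against an expected 28. Moving to an overview above the pallet.

Request:
arm_command --moves '[{"delta_pos":[0.036,-0.02,-0.01],"yaw":-0.12},{"delta_pos":[0.072,-0.04,-0.02],"yaw":-0.24},{"delta_pos":[0.108,-0.06,-0.03],"yaw":-0.36},{"delta_pos":[0.144,-0.08,-0.04],"yaw":-0.48},{"delta_pos":[0.18,-0.1,-0.05],"yaw":-0.6}]'

```text
invalid input at $.moves[0]: expected keys delta_pos, yaw, fingers
```

Request:
arm_command --moves '[{"delta_pos":[0.04,0.005,-0.01],"yaw":-0.115},{"delta_pos":[0.08,0.01,-0.02],"yaw":-0.23},{"delta_pos":[0.12,0.015,-0.03],"yaw":-0.345},{"delta_pos":[0.16,0.02,-0.04],"yaw":-0.46},{"delta_pos":[0.2,0.025,-0.049],"yaw":-0.577}]'

```text
invalid input at $.moves[0]: expected keys delta_pos, yaw, fingers
```

Request:
arm_command --moves '[{"delta_pos":[0.03,0.025,0]},{"delta_pos":[0.06,0.045,0]},{"delta_pos":[0.075,0.061,0]},{"delta_pos":[0.075,0.061,0]},{"delta_pos":[0.075,0.061,0]}]'

```text
invalid input at $.moves[0]: expected keys delta_pos, yaw, fingers
```

Run:
```python
from h import *
import json
i,b=snap("wrist","w1"); np.save("w1.npy",{k:np.array(v) for k,v in i.items()},allow_pickle=True)
go(540,-140,330,90)
for P in[(376,-373,12),(373,-41,12),(683,-37,12)]: print(proj(i,P))
```

```text
delta m [ 0.4449 -0.2384 -0.0989] yaw rad -1.177 | rows pos 12.3 rows yaw 9.4 tcp [ 220.6 -530.8  230.9] psi 22.57 clk 0.2
(np.float64(181.67149858419282), np.float64(-59.54434411710557))
(np.float64(-219.19302203340817), np.float64(-235.990144463262))
(np.float64(-164.05397378299324), np.float64(-791.6389061318438))
```

View pics/w1.png

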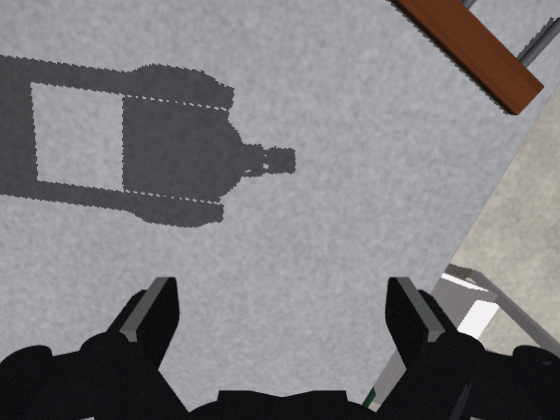

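All row keys are required, and the fingers hide the lower part of the wrist view. Repeating, aimed so the pallet fills the upper part.

Request:
arm_command --moves '[{"delta_pos":[0.036,-0.02,-0.01],"yaw":-0.12,"fingers":-1},{"delta_pos":[0.072,-0.04,-0.02],"yaw":-0.24,"fingers":-1},{"delta_pos":[0.108,-0.06,-0.03],"yaw":-0.36,"fingers":-1},{"delta_pos":[0.144,-0.08,-0.04],"yaw":-0.48,"fingers":-1},{"delta_pos":[0.18,-0.1,-0.05],"yaw":-0.6,"fingers":-1}]'

```text
clock: 0.62
tcp_pos: [347.0, -370.6, 280.9]
ee_rot: [-2.757, -1.505, -0.0]
contact_force: [0.9, -0.1, -0.4]
grip_width: 85.6
grip_force: 0.0
```

Request:
arm_command --moves '[{"delta_pos":[0.038,0.01,-0.01],"yaw":-0.115,"fingers":-1},{"delta_pos":[0.076,0.02,-0.02],"yaw":-0.23,"fingers":-1},{"delta_pos":[0.114,0.03,-0.03],"yaw":-0.345,"fingers":-1},{"delta_pos":[0.152,0.04,-0.04],"yaw":-0.46,"fingers":-1},{"delta_pos":[0.19,0.05,-0.059],"yaw":-0.577,"fingers":-1}]'

```text
clock: 1.03
tcp_pos: [491.5, -239.5, 337.9]
ee_rot: [-2.214, -2.227, 0.0]
contact_force: [0.2, -0.5, 0.1]
grip_width: 85.8
grip_force: 0.0
```

Request:
arm_command --moves '[{"delta_pos":[0.03,0.02,0],"yaw":0,"fingers":-1},{"delta_pos":[0.033,0.036,0],"yaw":0,"fingers":-1},{"delta_pos":[0.033,0.036,0],"yaw":0,"fingers":-1},{"delta_pos":[0.033,0.036,0],"yaw":0,"fingers":-1}]'

```text
clock: 1.37
tcp_pos: [526.9, -208.0, 338.1]
ee_rot: [-2.219, -2.222, 0.001]
contact_force: [-0.3, 0.1, -0.1]
grip_width: 85.3
grip_force: 0.0
```

Run:
```python
from h import *
import pickle
i,b=snap("wrist","w2"); pickle.dump(i,open("w2.pkl","wb"))
go(530,-205,340,90)
```

```text
delta m [ 0.0036  0.0036 -0.0018] yaw rad 0.0003 | rows pos 0.1 rows yaw 0.0 tcp [ 526.4 -208.6  338.2] psi 90.02 clk 1.4167
```

View pics/w2.png

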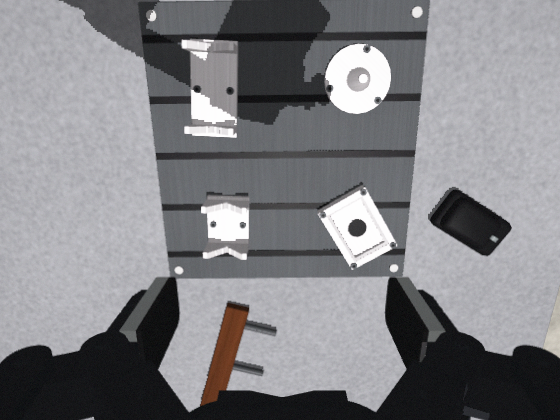

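Wrist view shows the long cradle at (213,90), cone disc (358,78), short cradle (228,224) and the pocket (357,228), which is rotated about 27° in the image. The screw holes are distinct, so I'll measure from those and the outlines.

Run:
```python
from h import *
import pickle
i=pickle.load(open("w2.pkl","rb")); b=cv2.imread("pics/w2.png"); g=cv2.cvtColor(b,cv2.COLOR_BGR2GRAY)
def dark(u,v,z,r=6,th=90):
    p=g[v-r:v+r+1,u-r:u+r+1].astype(float); w=np.clip(th-p,0,None); yy,xx=np.mgrid[v-r:v+r+1,u-r:u+r+1]
    c=((w*xx).sum()/w.sum(),(w*yy).sum()/w.sum()); return plane(i,*c,z)[:2]
for n,L in[("long",[(197,89),(230,90)]),("short",[(213,223),(242,225)])]:
    q=[dark(*a,20) for a in L]; print(n,np.round(q,1),"mid",np.mean(q,0).round(1),"ang",np.degrees(np.arctan2(*(q[1]-q[0])[::-1])).round(1))
print("pocket hole z20",dark(357,228,20,10).round(1))
q=np.array([dark(*a,28,5) for a in[(363,191),(392,244),(354,265),(322,215)]]);print("pocket screws",q.round(1),q.mean(0).round(1)); 
m=((g>150)).astype(np.uint8)
for n,(x0,y0,x1,y1),z in[("pocket",(310,178,402,275),28),("disc",(320,36,397,118),20),("longc",(175,30,245,142),20),("shortc",(195,185,255,265),20)]:
    k=np.zeros_like(m);k[y0:y1,x0:x1]=m[y0:y1,x0:x1]
    cs,_=cv2.findContours(k,cv2.RETR_EXTERNAL,cv2.CHAIN_APPROX_NONE); c=max(cs,key=cv2.contourArea)[:,0]
    P=np.array([plane(i,x,y,z)[:2] for x,y in c],np.float32)
    print(n,cv2.minAreaRect(P),cv2.minEnclosingCircle(P) if n=="disc" else "")
c=np.vstack([b[36:110,175:260],b[185:265,175:260]]);cv2.imwrite("pics/c3.png",cv2.resize(np.hstack([b[30:145,170:255],b[170:285,185:270]]),None,fx=4.5,fy=4.5,interpolation=cv2.INTER_CUBIC))
```

```text
long [[ 422.2 -123.5]
 [ 462.3 -125.4]] mid [ 442.3 -124.5] ang -2.8
short [[ 432.1 -299.5]
 [ 472.4 -300.8]] mid [ 452.3 -300.2] ang -1.9
pocket hole z20 [ 629.5 -303.5]
pocket screws [[ 630.7 -248.2]
 [ 680.5 -329.5]
 [ 626.7 -357.5]
 [ 580.7 -282.9]] [ 629.7 -304.5]
pocket ((629.113037109375, -303.4539489746094), (72.06275939941406, 98.2188491821289), 31.553699493408203) 
disc ((618.6591186523438, -111.91978454589844), (77.4044189453125, 79.99165344238281), 16.117097854614258) ((617.4373168945312, -112.17647552490234), 40.094051361083984)
longc ((441.42010498046875, -147.579833984375), (34.02465057373047, 61.43183898925781), 76.85147094726562) 
shortc ((449.1844177246094, -294.9975280761719), (63.680885314941406, 54.922916412353516), 0.20812620222568512)
```

View pics/c3.png

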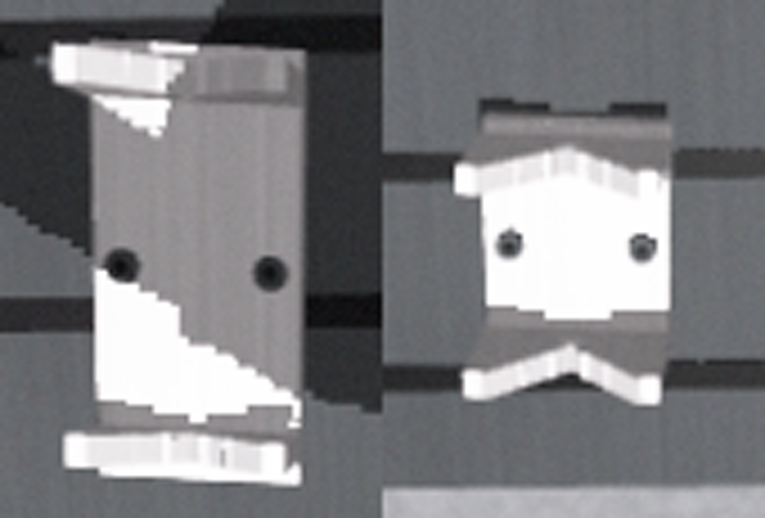

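Run:
```python
from h import *
import pickle
i=pickle.load(open("w2.pkl","rb"))
S=lambda u,v,ox,oy:(u/4.5+ox-.4,v/4.5+oy-.4)
def mk(u,v): return S(u,v,170,30) if u<382 else S(u-382.5,v,185,170)
# top outer-edge tips at z=55 and V vertices z=33.3
for n,u,v,z in[("L far rest outerL",52,45,55),("L far innerL",56,82,55),("L near innerL",65,434,55),("L near outerL",65,467,55),("L near outer R base",300,483,20),("L base right far",305,50,20),
 ("S far outerL",456,167,55),("S far innerL",456,192,55),("S far outerR",656,172,55),("S near innerL",464,372,55),("S near outerL",466,397,55),("S near outerR",660,402,55),("S far vtx in",567,165,33.3),("S near vtx in",570,345,33.3),("S near vtx out",570,362,33.3),("S far vtx out",567,148,33.3)]:
    print(n,plane(i,*mk(u,v),z)[:2].round(1))
```

```text
L far rest outerL [416.8 -73.5]
L far innerL [417.1 -81.7]
L near innerL [ 412.7 -165.3]
L near outerL [ 412.1 -173.6]
L near outer R base [ 468.5 -181.6]
L base right far [473.7 -70.1]
S far outerL [ 425.9 -263.3]
S far innerL [ 425.5 -270.5]
S far outerR [ 481.1 -264.5]
S near innerL [ 424.1 -325.1]
S near outerL [ 424.2 -333. ]
S near outerR [ 480.3 -334.4]
S far vtx in [ 453.1 -269.4]
S near vtx in [ 451.4 -326.1]
S near vtx out [ 451.2 -331.6]
S far vtx out [ 453.3 -264.2]
```

Cradle geometry is consistent: rest spacing 92 and 62, width 56. Long seat (442.5,-124.7) at 87.2°, short seat (452.5,-299) at 88.2°, pocket (629.4,-304) at 121.6°, cone (618,-112). Now over the mat.

Request:
arm_command --moves '[{"delta_pos":[0.041,0.003,0],"yaw":0,"fingers":-1},{"delta_pos":[0.082,0.006,0],"yaw":0,"fingers":-1},{"delta_pos":[0.123,0.009,0],"yaw":0,"fingers":-1},{"delta_pos":[0.164,0.011,0],"yaw":0,"fingers":-1},{"delta_pos":[0.205,0.013,0],"yaw":0,"fingers":-1}]'

```text
clock: 1.83
tcp_pos: [538.7, -2.8, 338.8]
ee_rot: [2.224, 2.219, 0.0]
contact_force: [1.3, -0.3, -0.1]
grip_width: 85.4
grip_force: 0.0
```

Request:
arm_command --moves '[{"delta_pos":[0.041,0,0],"yaw":0,"fingers":-1},{"delta_pos":[0.082,0,0],"yaw":0,"fingers":-1},{"delta_pos":[0.123,0,0],"yaw":0,"fingers":-1},{"delta_pos":[0.164,0,0],"yaw":0,"fingers":-1},{"delta_pos":[0.205,0,0],"yaw":0,"fingers":-1}]'

```text
clock: 2.25
tcp_pos: [539.0, 202.2, 339.0]
ee_rot: [2.223, 2.219, 0.001]
contact_force: [1.6, -0.3, 0.5]
grip_width: 85.2
grip_force: 0.0
```

Request:
arm_command --moves '[{"delta_pos":[0,0,0],"yaw":0,"fingers":-1},{"delta_pos":[0,0,0],"yaw":0,"fingers":-1}]'

```text
clock: 2.42
tcp_pos: [539.1, 202.2, 338.4]
ee_rot: [-2.219, -2.223, 0.001]
contact_force: [-0.9, -0.4, -0.4]
grip_width: 85.0
grip_force: 0.0
```

Run:
```python
from h import *
import pickle
i,b=snap("wrist","w3"); pickle.dump(i,open("w3.pkl","wb"))
go(540,200,340,90)
g=cv2.cvtColor(b,cv2.COLOR_BGR2GRAY)
m=(g>90).astype(np.uint8)
n,l,st,c=cv2.connectedComponentsWithStats(m)
for k in range(1,n):
    if not 150<st[k,4]<6000: continue
    ys,xs=np.where(l==k)
    for z in (15,28):
        P=np.array([plane(i,x,y,z)[:2] for x,y in zip(xs,ys)],np.float32)
        e,v=np.linalg.eigh(np.cov(P.T)); (cx,cy),s,a=cv2.minAreaRect(P)
        print(st[k,4],c[k].round(0),"z",z,"mean",P.mean(0).round(1),"rect",round(cx,1),round(cy,1),np.round(s,1),"pca",np.degrees(np.arctan2(v[1,1],v[0,1])).round(1)%180)
```

```text
delta m [-0.001   0.0006 -0.0015] yaw rad 0.0003 | rows pos 0.0 rows yaw 0.0 tcp [539.4 201.  338.5] psi 90.02 clk 2.4667
1712 [220.  80.] z 15 mean [462.  295.6] rect 461.0 293.7 [121.4  30.5] pca 71.4
1712 [220.  80.] z 28 mean [464.2 295.2] rect 463.2 293.3 [118.   29.6] pca 71.4
1410 [356.  79.] z 15 mean [629.3 297.6] rect 629.7 296.7 [31.4 91. ] pca 101.8
1410 [356.  79.] z 28 mean [626.7 297.1] rect 627.2 296.3 [30.6 88.5] pca 101.8
1032 [210. 226.] z 15 mean [439.5 105.6] rect 439.4 105.6 [58.9 59.1] pca 58.2
1032 [210. 226.] z 28 mean [442.2 110.4] rect 442.1 110.5 [57.2 57.4] pca 58.2
828 [349. 232.] z 15 mean [632.3  98.4] rect 632.1 99.5 [35.6 63.9] pca 131.1
828 [349. 232.] z 28 mean [629.7 103.4] rect 629.5 104.5 [34.6 62.1] pca 131.1
```

View pics/w3.png

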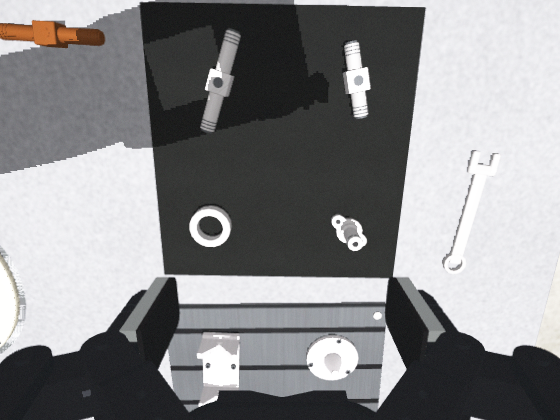

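The wrist view shows long valve hole (217,83), short valve hole (355,80), collar (210,227), and stud ear holes (338,221) and (355,243). The brown look-alike is at (50,33), off the mat. Refining the hole centres.

Run:
```python
from h import *
import pickle
i=pickle.load(open("w3.pkl","rb")); b=cv2.imread("pics/w3.png"); g=cv2.cvtColor(b,cv2.COLOR_BGR2GRAY)
for n,u,v,z,r,th in[("long",217,83,28,5,110),("short",355,80,28,4,170),("ear1",338,221,10,3,150),("ear2",355,243,10,3,150)]:
    p=g[v-r:v+r+1,u-r:u+r+1].astype(float); w=np.clip(th-p,0,None); yy,xx=np.mgrid[v-r:v+r+1,u-r:u+r+1]
    c=((w*xx).sum()/w.sum(),(w*yy).sum()/w.sum()); print(n,np.round(c,1),plane(i,*c,z)[:2].round(1))
go(462,294,90,71.4)
```

```text
long [217.5  82.2] [461.7 293.7]
short [nan nan] [nan nan]
ear1 [337.8 221.2] [616.8 112. ]
ear2 [355.1 243.6] [643.2  78.3]
delta m [ 0.0931 -0.0773  0.2485] yaw rad 0.3249 | rows pos 6.6 rows yaw 2.6 tcp [539.4 201.  338.5] psi 90.02 clk 2.4667<stdin>:6: RuntimeWarning: invalid value encountered in scalar divide
```

Request:
arm_command --moves '[{"delta_pos":[0.019,-0.015,0.034],"yaw":0.08,"fingers":-1},{"delta_pos":[0.038,-0.031,0.068],"yaw":0.16,"fingers":-1},{"delta_pos":[0.057,-0.047,0.102],"yaw":0.24,"fingers":-1},{"delta_pos":[0.075,-0.062,0.136],"yaw":0.325,"fingers":-1},{"delta_pos":[0.093,-0.077,0.17],"yaw":0.325,"fingers":-1}]'

```text
clock: 2.88
tcp_pos: [462.3, 293.0, 167.7]
ee_rot: [2.559, 1.821, 0.001]
contact_force: [1.1, -0.1, -0.5]
grip_width: 85.7
grip_force: 0.0
```

Request:
arm_command --moves '[{"delta_pos":[0,0,0.04],"yaw":0,"fingers":-1},{"delta_pos":[0,0,0.08],"yaw":0,"fingers":-1},{"delta_pos":[0,0,0.1],"yaw":0,"fingers":-1},{"delta_pos":[0,0,0.1],"yaw":0,"fingers":-1}]'

```text
clock: 3.22
tcp_pos: [461.0, 291.7, 64.6]
ee_rot: [-2.553, -1.829, 0.01]
contact_force: [-0.6, 0.1, -0.2]
grip_width: 85.3
grip_force: 0.0
```

Run:
```python
from h import *
i,b=snap("wrist","w4")
go(461.8,293.7,4,71.4)
c=b[0:420,100:460]; cv2.imwrite("pics/w4.png",c)
print(proj(i,(461.8,293.7,28)))
```

```text
delta m [ 0.0012 -0.0007  0.0636] yaw rad -0.0026 | rows pos 1.5 rows yaw 0.0 tcp [462.3 292.4  67.6] psi 71.25 clk 3.2667
(np.float64(283.02562296354574), np.float64(241.44188487532307))
```

View pics/w4.png

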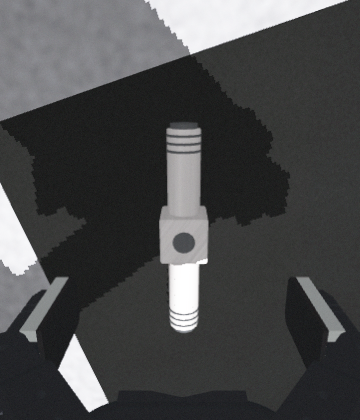

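The long valve is aligned and upright in view, with its hole at full-frame (283,242) as predicted. Descend, grip and lift.

Request:
arm_command --moves '[{"delta_pos":[0.001,0,0.035],"yaw":0,"fingers":-1},{"delta_pos":[0.001,0,0.055],"yaw":0,"fingers":-1},{"delta_pos":[0.001,0,0.0635],"yaw":0,"fingers":-0.5},{"delta_pos":[0.001,0,0.0635],"yaw":0,"fingers":1},{"delta_pos":[0.001,0,0.0635],"yaw":0,"fingers":1}]' --force 80

```text
clock: 3.68
tcp_pos: [464.1, 295.3, 7.2]
ee_rot: [2.552, 1.832, 0.003]
contact_force: [0.4, 0.2, 0.4]
grip_width: 51.5
grip_force: 0.0
```

Request:
arm_command --moves '[{"delta_pos":[0,0,0],"yaw":0,"fingers":1},{"delta_pos":[0,0,0],"yaw":0,"fingers":1},{"delta_pos":[0,0,0],"yaw":0,"fingers":1},{"delta_pos":[0,0,0],"yaw":0,"fingers":1},{"delta_pos":[0,0,0],"yaw":0,"fingers":1}]'

```text
clock: 4.1
tcp_pos: [464.0, 295.7, 7.4]
ee_rot: [2.551, 1.832, 0.004]
contact_force: [-0.9, -3.4, 12.6]
grip_width: 24.3
grip_force: 79.1
```

Request:
arm_command --moves '[{"delta_pos":[0,0,-0.015],"yaw":0,"fingers":1},{"delta_pos":[0,0,-0.045],"yaw":0,"fingers":1},{"delta_pos":[0,0,-0.085],"yaw":0,"fingers":1},{"delta_pos":[0,0,-0.12],"yaw":0,"fingers":1},{"delta_pos":[0,0,-0.12],"yaw":0,"fingers":1}]'

```text
clock: 4.52
tcp_pos: [465.4, 296.6, 133.3]
ee_rot: [2.55, 1.832, 0.016]
contact_force: [0.5, 0.3, -0.4]
grip_width: 24.3
grip_force: 79.4
```

Run:
```python
from h import *
i,b=snap("wrist","w5")
for k in range(3):
    o=manip.get_obs(); print(o["tcp_pos"].round(1),o["grip_width"],o["grip_force"],o["contact_force"].round(1)); viewer.read_camera("side")
go(442.5,-124.7,125,87.2)
# FK consistency: camera pose vs tcp
m=psi()[1]; print(m.T@(viewer.camera_info("wrist")["xyz"]-manip.get_obs()["tcp_pos"]))
```

```text
[464.5 296.2 129.9] 24.25174293634974 79.37024116516113 [ 1.  -0.4 -2.5]
[463.5 295.7 127.2] 24.146500325507617 79.37062740325928 [-0.5  0.4 -3.5]
[462.9 295.4 125.6] 24.12379565089652 79.37075972557068 [-0.  -0.2 -2.6]
delta m [-4.043e-01  1.151e-01 -2.000e-04] yaw rad -0.2761 | rows pos 10.1 rows yaw 2.2 tcp [462.5 295.2 124.6] psi 71.38 clk 4.7167
[  78.53939824   -0.59545543 -143.59847198]
```

View pics/w5.png

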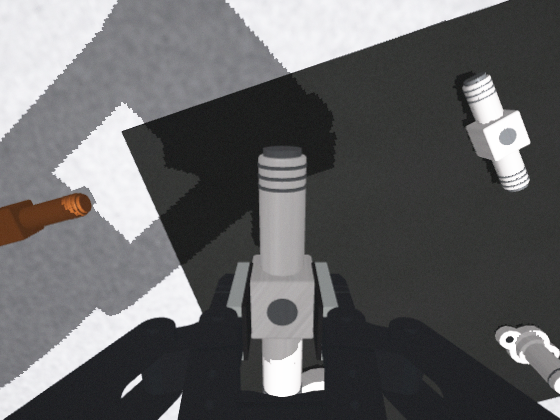

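Held straight, hole at (282,312) between the pads. Carrying it to the long cradle.

Request:
arm_command --moves '[{"delta_pos":[-0.03,0.009,0],"yaw":0,"fingers":1},{"delta_pos":[-0.07,0.02,0],"yaw":0,"fingers":1},{"delta_pos":[-0.11,0.031,0],"yaw":0,"fingers":1},{"delta_pos":[-0.15,0.043,0],"yaw":0,"fingers":1},{"delta_pos":[-0.19,0.054,0],"yaw":0,"fingers":1}]'

```text
clock: 5.13
tcp_pos: [452.2, 96.5, 124.0]
ee_rot: [-2.55, -1.833, 0.003]
contact_force: [0.4, -0.5, -1.7]
grip_width: 24.7
grip_force: 79.2
```

Request:
arm_command --moves '[{"delta_pos":[-0.04,0.012,0],"yaw":0,"fingers":1},{"delta_pos":[-0.08,0.023,0],"yaw":0,"fingers":1},{"delta_pos":[-0.12,0.034,0],"yaw":0,"fingers":1},{"delta_pos":[-0.16,0.046,0],"yaw":0,"fingers":1},{"delta_pos":[-0.19,0.054,0],"yaw":0,"fingers":1}]'

```text
clock: 5.55
tcp_pos: [442.8, -101.9, 124.2]
ee_rot: [-2.551, -1.831, 0.002]
contact_force: [0.1, 0.8, -1.6]
grip_width: 24.6
grip_force: 79.2
```

Request:
arm_command --moves '[{"delta_pos":[-0.024,0.007,0],"yaw":-0.1,"fingers":1},{"delta_pos":[-0.024,0.007,0],"yaw":-0.2,"fingers":1},{"delta_pos":[-0.024,0.007,0],"yaw":-0.276,"fingers":1},{"delta_pos":[-0.024,0.007,0],"yaw":-0.276,"fingers":1},{"delta_pos":[-0.024,0.007,0],"yaw":-0.276,"fingers":1}]'

```text
clock: 5.97
tcp_pos: [442.4, -124.0, 124.3]
ee_rot: [-2.277, -2.162, 0.001]
contact_force: [-0.2, -0.5, -2.1]
grip_width: 24.4
grip_force: 79.2
```

```bash
cat > m.py <<'E'
from h import *
i,b=snap("wrist","w6")
go(442.5,-124.7,125,87.2)
o=manip.get_obs(); a,m=psi(o)
g=cv2.cvtColor(b,cv2.COLOR_BGR2GRAY)
for (u,v,z) in[(282,312,o["tcp_pos"][2]+21)]:
    print("hole in tool", (m.T@(plane(i,u,v,z)-o["tcp_pos"])).round(1))
E
python3 m.py
```

```text
delta m [-0.0008 -0.     -0.0005] yaw rad -0.0029 | rows pos 0.0 rows yaw 0.0 tcp [ 442.6 -123.9  124.5] psi 87.04 clk 6.0167
hole in tool [ -3.2  -0.5 -21. ]
```

View pics/w6.png

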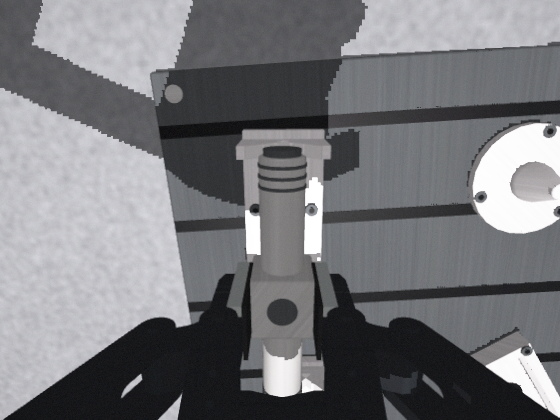

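Run:
```python
from h import *
i=viewer.camera_info("wrist"); o=manip.get_obs(); a,m=psi(o)
h=(plane(i,254.5,210,20)+plane(i,312,210,20))/2
print("cradle holes mid",h.round(1),"tool",(m.T@(h-o["tcp_pos"])).round(1))
for z in(143,145.5,148): print((m.T@(plane(i,282,312,z)-o["tcp_pos"])).round(1))
print("far end top stub",(m.T@(plane(i,282,149,124.5+8+9)-o["tcp_pos"])).round(1))
```

```text
cradle holes mid [ 443.  -125.4   20. ] tool [ -1.6   0.6 104.5]
[ -4.9  -0.4 -18.5]
[ -3.3  -0.4 -21. ]
[ -1.6  -0.4 -23.5]
far end top stub [ 60.2  -0.5 -16.9]
```

Request:
arm_command --moves '[{"delta_pos":[0.001,0.001,0.035],"yaw":0,"fingers":1},{"delta_pos":[0.001,0.001,0.06],"yaw":0,"fingers":1},{"delta_pos":[0.001,0.001,0.078],"yaw":0,"fingers":1},{"delta_pos":[0.001,0.001,0.08],"yaw":0,"fingers":1},{"delta_pos":[0.001,0.001,0.08],"yaw":0,"fingers":1}]'

```text
clock: 6.43
tcp_pos: [443.5, -122.7, 44.7]
ee_rot: [-2.275, -2.164, 0.001]
contact_force: [-1.0, 0.1, -1.3]
grip_width: 24.6
grip_force: 79.2
```

Request:
arm_command --moves '[{"delta_pos":[0,0,0.001],"yaw":0,"fingers":1},{"delta_pos":[0,0,0.002],"yaw":0,"fingers":1},{"delta_pos":[0,0,0.003],"yaw":0,"fingers":1},{"delta_pos":[0,0,0.004],"yaw":0,"fingers":1},{"delta_pos":[0,0,0.004],"yaw":0,"fingers":1}]'

```text
clock: 6.85
tcp_pos: [444.1, -123.3, 41.5]
ee_rot: [2.275, 2.166, 0.0]
contact_force: [0.5, 0.2, -2.5]
grip_width: 24.2
grip_force: 79.2
```

Request:
arm_command --moves '[{"delta_pos":[0,0,0.001],"yaw":0,"fingers":1},{"delta_pos":[0,0,0.002],"yaw":0,"fingers":1},{"delta_pos":[0,0,0.002],"yaw":0,"fingers":1}]'

```text
clock: 7.1
tcp_pos: [443.9, -123.2, 39.1]
ee_rot: [-2.275, -2.166, -0.0]
contact_force: [0.0, -0.8, -1.4]
grip_width: 24.5
grip_force: 79.2
```

Request:
arm_command --moves '[{"delta_pos":[0,0,0.001],"yaw":0,"fingers":1},{"delta_pos":[0,0,0.002],"yaw":0,"fingers":1},{"delta_pos":[0,0,0.002],"yaw":0,"fingers":1}]'

```text
clock: 7.35
tcp_pos: [444.2, -123.4, 38.1]
ee_rot: [2.275, 2.166, 0.0]
contact_force: [-5.9, 2.9, 14.4]
grip_width: 24.1
grip_force: 81.5
```

Request:
arm_command --moves '[{"delta_pos":[0,0,0.001],"yaw":0,"fingers":1},{"delta_pos":[0,0,0.001],"yaw":0,"fingers":1},{"delta_pos":[0,0,0.001],"yaw":0,"fingers":1}]'

```text
clock: 7.6
tcp_pos: [444.3, -123.4, 37.9]
ee_rot: [2.274, 2.166, 0.001]
contact_force: [-13.2, 5.2, 32.4]
grip_width: 24.3
grip_force: 83.8
```

Contact at TCP z≈38, as predicted for fully seated. Easing off the load and opening.

Request:
arm_command --moves '[{"delta_pos":[0,-0.001,-0.001],"yaw":0,"fingers":1},{"delta_pos":[0,-0.001,-0.001],"yaw":0,"fingers":1},{"delta_pos":[0,-0.001,-0.001],"yaw":0,"fingers":-0.2},{"delta_pos":[0,-0.001,-0.001],"yaw":0,"fingers":-0.2},{"delta_pos":[0,-0.001,-0.001],"yaw":0,"fingers":-0.2}]' --force 60

```text
clock: 8.02
tcp_pos: [442.9, -123.2, 37.1]
ee_rot: [-2.275, -2.166, 0.0]
contact_force: [-0.0, 0.3, 0.6]
grip_width: 51.0
grip_force: 0.0
```

Request:
arm_command --moves '[{"delta_pos":[0,0,0],"yaw":0,"fingers":-0.4},{"delta_pos":[0,0,0],"yaw":0,"fingers":-0.4},{"delta_pos":[0,0,-0.03],"yaw":0,"fingers":-0.4},{"delta_pos":[0,0,-0.07],"yaw":0,"fingers":-0.4},{"delta_pos":[0,0,-0.09],"yaw":0,"fingers":-0.4}]'

```text
clock: 8.43
tcp_pos: [443.6, -123.5, 130.7]
ee_rot: [2.273, 2.165, 0.002]
contact_force: [1.7, -0.2, 1.4]
grip_width: 59.7
grip_force: 0.0
```

Request:
arm_command --moves '[{"delta_pos":[0,0,0],"yaw":0,"fingers":-1},{"delta_pos":[0,0,0],"yaw":0,"fingers":-1},{"delta_pos":[0,0,0],"yaw":0,"fingers":-1}]'

```text
clock: 8.68
tcp_pos: [442.6, -123.0, 126.5]
ee_rot: [-2.275, -2.166, 0.0]
contact_force: [-0.9, 0.3, -0.9]
grip_width: 85.1
grip_force: 0.0
```

Run:
```python
from h import *
i,b=snap("wrist","w7"); o=manip.get_obs(); a,m=psi(o)
i2,b2=snap("side","s7"); i3,b3=snap("scene","sc7")
A=cv2.resize(b,None,fx=.95,fy=.95); B=cv2.resize(b2[130:205,260:360],(265,199),interpolation=cv2.INTER_CUBIC);C=cv2.resize(b3[150:225,150:250],(265,199),interpolation=cv2.INTER_CUBIC)
cv2.imwrite("pics/m7.png",np.hstack([A,np.vstack([B,C,np.zeros((399-398,265,3),np.uint8)])]))
print("seat pred px",proj(i,(442.9,-124.8,46+13)))
go(628,296.5,150,101.8)
```

```text
seat pred px (np.float64(283.1900697627786), np.float64(228.43140144758735))
delta m [ 0.4281  0.1647 -0.0237] yaw rad -0.255 | rows pos 11.0 rows yaw 2.0 tcp [ 442.5 -123.   126.2] psi 87.19 clk 8.8333
```

View pics/m7.png

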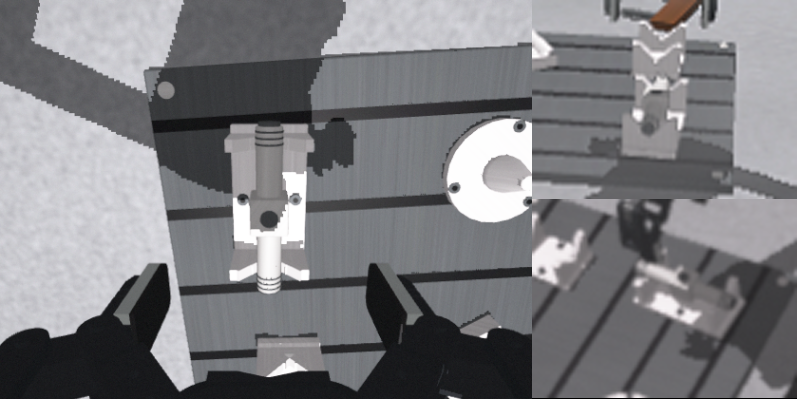

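The long valve is home: hole at full-frame (282.6,230.5) against a predicted (283.2,228.4), both stubs in the Vs, about 1 mm off central. Next, the short valve.

Request:
arm_command --moves '[{"delta_pos":[0.038,0.015,0],"yaw":0,"fingers":-1},{"delta_pos":[0.076,0.03,0],"yaw":0,"fingers":-1},{"delta_pos":[0.114,0.044,0],"yaw":0,"fingers":-1},{"delta_pos":[0.152,0.058,0],"yaw":0,"fingers":-1},{"delta_pos":[0.19,0.073,0],"yaw":0,"fingers":-1}]'

```text
clock: 9.25
tcp_pos: [525.2, 65.0, 126.5]
ee_rot: [-2.275, -2.165, 0.001]
contact_force: [0.4, -1.0, 1.3]
grip_width: 85.1
grip_force: 0.0
```

Request:
arm_command --moves '[{"delta_pos":[0.038,0.015,0],"yaw":0,"fingers":-1},{"delta_pos":[0.076,0.03,0],"yaw":0,"fingers":-1},{"delta_pos":[0.114,0.044,0],"yaw":0,"fingers":-1},{"delta_pos":[0.152,0.058,0],"yaw":0,"fingers":-1},{"delta_pos":[0.19,0.073,0],"yaw":0,"fingers":-1}]'

```text
clock: 9.67
tcp_pos: [607.4, 251.3, 126.1]
ee_rot: [-2.274, -2.166, 0.002]
contact_force: [0.8, -0.5, -0.0]
grip_width: 85.7
grip_force: 0.0
```

Request:
arm_command --moves '[{"delta_pos":[0.03,0.012,0.01],"yaw":-0.08,"fingers":-1},{"delta_pos":[0.048,0.019,0.03],"yaw":-0.16,"fingers":-1},{"delta_pos":[0.048,0.019,0.05],"yaw":-0.255,"fingers":-1},{"delta_pos":[0.048,0.019,0.05],"yaw":-0.255,"fingers":-1},{"delta_pos":[0.048,0.019,0.05],"yaw":-0.255,"fingers":-1}]'

```text
clock: 10.08
tcp_pos: [627.8, 295.8, 75.6]
ee_rot: [-1.983, -2.434, 0.005]
contact_force: [0.3, -0.4, 0.3]
grip_width: 85.6
grip_force: 0.0
```

```bash
cat > sv.py <<'E'
from h import *
i,b=snap("wrist","w8"); o=manip.get_obs(); a,m=psi(o)
g=cv2.cvtColor(b,cv2.COLOR_BGR2GRAY)
print("expect hole",np.round(proj(i,(628,296.5,28)),1))
M=(g>110).astype(np.uint8); M[:,:180]=0; M[:,390:]=0
n,l,st,c=cv2.connectedComponentsWithStats(M)
for k in range(1,n):
    if st[k,4]>800: 
        ys,xs=np.where(l==k); P=np.array([plane(i,x,y,17)[:2] for x,y in zip(xs,ys)],np.float32)
        e,v=np.linalg.eigh(np.cov(P.T)); print(st[k],c[k].round(0),cv2.minAreaRect(P),np.degrees(np.arctan2(v[1,1],v[0,1]))%180)
C,h=cv2.findContours(M,cv2.RETR_CCOMP,cv2.CHAIN_APPROX_NONE)
for q,hh in zip(C,h[0]):
    if hh[3]>=0 and cv2.contourArea(q)>30:
        (u,v),r=cv2.minEnclosingCircle(q); print("hole",round(u,1),round(v,1),r,plane(i,u,v,28).round(1))
go(628,296.5,4,101.8)
E
python3 sv.py
```

```text
expect hole [283.5 237.2]
[  180     0   210   103 16342] [296.  40.] ((609.37646484375, 393.165283203125), (110.59673309326172, 48.86074447631836), 11.705804824829102) 4.248933965573741
[ 262  184   46  118 3879] [284. 239.] ((630.68798828125, 286.7048645019531), (27.716081619262695, 77.33412170410156), 11.787870407104492) 101.69829763743046
[ 348  294   42  118 2473] [374. 368.] ((713.6227416992188, 219.79319763183594), (94.34928894042969, 27.008554458618164), 89.20140838623047) 98.61776522406079
hole 284.5 238.5 11.068072319030762 [628.7 295.8  28. ]
delta m [ 0.0009 -0.0004  0.0734] yaw rad -0.0037 | rows pos 1.8 rows yaw 0.0 tcp [628.6 295.7  77.4] psi 101.59 clk 10.1333
```

Request:
arm_command --moves '[{"delta_pos":[0,0,0.035],"yaw":0,"fingers":-1},{"delta_pos":[0,0,0.058],"yaw":0,"fingers":-1},{"delta_pos":[0,0,0.07],"yaw":0,"fingers":-1},{"delta_pos":[0,0,0.07],"yaw":0,"fingers":-0.3},{"delta_pos":[0,0,0.07],"yaw":0,"fingers":1}]' --force 80

```text
clock: 10.55
tcp_pos: [629.2, 296.0, 8.7]
ee_rot: [1.983, 2.436, 0.001]
contact_force: [0.5, 1.8, 0.7]
grip_width: 63.8
grip_force: 0.0
```

Request:
arm_command --moves '[{"delta_pos":[0,0,0],"yaw":0,"fingers":1},{"delta_pos":[0,0,0],"yaw":0,"fingers":1},{"delta_pos":[0,0,0],"yaw":0,"fingers":1},{"delta_pos":[0,0,0],"yaw":0,"fingers":1},{"delta_pos":[0,0,0],"yaw":0,"fingers":1}]'

```text
clock: 10.97
tcp_pos: [629.5, 296.4, 9.2]
ee_rot: [1.981, 2.437, 0.003]
contact_force: [-1.7, -1.3, 9.3]
grip_width: 24.3
grip_force: 79.6
```

Request:
arm_command --moves '[{"delta_pos":[0,0,-0.015],"yaw":0,"fingers":1},{"delta_pos":[0,0,-0.045],"yaw":0,"fingers":1},{"delta_pos":[0,0,-0.085],"yaw":0,"fingers":1},{"delta_pos":[0,0,-0.12],"yaw":0,"fingers":1},{"delta_pos":[0,0,-0.12],"yaw":0,"fingers":1}]'

```text
clock: 11.38
tcp_pos: [631.2, 297.1, 136.3]
ee_rot: [1.978, 2.434, 0.015]
contact_force: [0.5, -0.3, -0.3]
grip_width: 24.6
grip_force: 79.1
```

Run:
```python
from h import *
snap("wrist","w9");print(manip.get_obs()["grip_width"]);go(452.5,-299,125,88.2)
```

```text
24.631299599739915
delta m [-0.5469 -0.296   0.0047] yaw rad 0.2374 | rows pos 14.9 rows yaw 1.9 tcp [630.3 296.8 132.5] psi 101.8 clk 11.4333
```

Request:
arm_command --moves '[{"delta_pos":[-0.03,-0.016,0],"yaw":0,"fingers":1},{"delta_pos":[-0.066,-0.036,0],"yaw":0,"fingers":1},{"delta_pos":[-0.103,-0.055,0],"yaw":0,"fingers":1},{"delta_pos":[-0.14,-0.075,0],"yaw":0,"fingers":1},{"delta_pos":[-0.176,-0.095,0],"yaw":0,"fingers":1}]'

```text
clock: 11.85
tcp_pos: [570.4, 103.0, 126.5]
ee_rot: [-1.98, -2.438, 0.001]
contact_force: [1.1, 0.5, -0.8]
grip_width: 24.5
grip_force: 79.1
```

Request:
arm_command --moves '[{"delta_pos":[-0.035,-0.019,0],"yaw":0,"fingers":1},{"delta_pos":[-0.07,-0.038,0],"yaw":0,"fingers":1},{"delta_pos":[-0.105,-0.057,0],"yaw":0,"fingers":1},{"delta_pos":[-0.14,-0.076,0],"yaw":0,"fingers":1},{"delta_pos":[-0.176,-0.095,0],"yaw":0,"fingers":1}]'

```text
clock: 12.27
tcp_pos: [513.5, -88.6, 126.8]
ee_rot: [-1.981, -2.438, 0.0]
contact_force: [0.9, -1.1, -2.0]
grip_width: 24.2
grip_force: 79.1
```

Request:
arm_command --moves '[{"delta_pos":[-0.035,-0.019,0],"yaw":0,"fingers":1},{"delta_pos":[-0.07,-0.038,0],"yaw":0,"fingers":1},{"delta_pos":[-0.105,-0.057,0],"yaw":0,"fingers":1},{"delta_pos":[-0.14,-0.076,0],"yaw":0,"fingers":1},{"delta_pos":[-0.176,-0.095,0],"yaw":0,"fingers":1}]'

```text
clock: 12.68
tcp_pos: [456.5, -280.4, 126.9]
ee_rot: [-1.981, -2.438, -0.0]
contact_force: [0.7, -0.4, -2.5]
grip_width: 24.4
grip_force: 79.1
```

Request:
arm_command --moves '[{"delta_pos":[-0.018,-0.009,0],"yaw":0.1,"fingers":1},{"delta_pos":[-0.018,-0.009,0],"yaw":0.2,"fingers":1},{"delta_pos":[-0.018,-0.009,0],"yaw":0.237,"fingers":1},{"delta_pos":[-0.018,-0.009,0],"yaw":0.237,"fingers":1},{"delta_pos":[-0.018,-0.009,0],"yaw":0.237,"fingers":1}]'

```text
clock: 13.1
tcp_pos: [452.4, -298.2, 126.8]
ee_rot: [-2.253, -2.188, -0.0]
contact_force: [0.5, -0.6, -2.2]
grip_width: 24.1
grip_force: 79.2
```

Run:
```python
from h import *
i,b=snap("wrist","w10"); o=manip.get_obs(); a,m=psi(o); T=o["tcp_pos"]
go(452.5,-299,125,88.2)
g=cv2.cvtColor(b,cv2.COLOR_BGR2GRAY)
w=g[285:340,255:310]; print("row prof col282",g[150:400:4,282].tolist())
# block hole: darkest blob on block
_,mm=cv2.threshold(w,70,255,cv2.THRESH_BINARY_INV); n,l,st,c=cv2.connectedComponentsWithStats(mm)
for k in range(1,n):
    if st[k,4]>60:
        u,v=c[k]+[255,285]; print("hole",st[k],round(u,1),round(v,1),(m.T@(plane(i,u,v,T[2]+20)-T)).round(1))
# cradle base holes predicted
for s in(-20,20):
    P=np.array([452.5+s*np.cos(np.radians(-1.8)),-299+s*np.sin(np.radians(-1.8)),20]); u,v=map(int,np.round(proj(i,P)))
    p=g[v-12:v+13,u-10:u+11]; _,q=cv2.threshold(p,int(p.min())+40,255,cv2.THRESH_BINARY_INV); n,l,st,c=cv2.connectedComponentsWithStats(q)
    print("pred",u,v,[(st[k,4],(c[k]+[u-10,v-12]).round(1),plane(i,*(c[k]+[u-10,v-12]),20).round(1)) for k in range(1,n) if st[k,4]>8])
cv2.imwrite("pics/w10c.png",b)
```

```text
delta m [-0.0009 -0.      0.0019] yaw rad 0.0026 | rows pos 0.1 rows yaw 0.0 tcp [ 452.5 -298.1  126.9] psi 88.35 clk 13.15
row prof col282 [58, 157, 175, 163, 166, 165, 165, 175, 52, 50, 55, 60, 135, 132, 62, 130, 132, 78, 136, 71, 133, 133, 134, 131, 131, 136, 133, 131, 131, 134, 122, 138, 141, 143, 139, 121, 58, 64, 59, 61, 61, 61, 121, 140, 136, 198, 248, 247, 247, 247, 247, 246, 246, 193, 246, 234, 207, 241, 135, 80, 81, 85, 28]
hole [ 13   6  29  26 600] 281.9 303.7 [ -0.1  -0.6 -20. ]
pred 255 208 [(np.int32(18), array([260.8, 203.4]), array([ 436.7, -295. ,   20. ])), (np.int32(29), array([253.6, 207.7]), array([ 431.3, -298.1,   20. ])), (np.int32(10), array([262.5, 213.3]), array([ 437.6, -302.6,   20. ]))]
pred 310 208 [(np.int32(21), array([302.2, 203.1]), array([ 466.8, -295.6,   20. ])), (np.int32(18), array([302.1, 212.6]), array([ 466.7, -302.9,   20. ]))]
```

Request:
arm_command --moves '[{"delta_pos":[-0.001,0,0.035],"yaw":0,"fingers":1},{"delta_pos":[-0.001,0,0.06],"yaw":0,"fingers":1},{"delta_pos":[-0.001,0,0.076],"yaw":0,"fingers":1},{"delta_pos":[-0.001,0,0.08],"yaw":0,"fingers":1},{"delta_pos":[-0.001,0,0.08],"yaw":0,"fingers":1}]'

```text
clock: 13.57
tcp_pos: [452.3, -298.7, 46.4]
ee_rot: [-2.253, -2.187, 0.0]
contact_force: [0.9, -1.0, -1.2]
grip_width: 24.3
grip_force: 79.2
```

Request:
arm_command --moves '[{"delta_pos":[0,0,0.001],"yaw":0,"fingers":1},{"delta_pos":[0,0,0.002],"yaw":0,"fingers":1},{"delta_pos":[0,0,0.003],"yaw":0,"fingers":1},{"delta_pos":[0,0,0.004],"yaw":0,"fingers":1},{"delta_pos":[0,0,0.004],"yaw":0,"fingers":1}]'

```text
clock: 13.98
tcp_pos: [452.7, -299.5, 43.5]
ee_rot: [2.255, 2.187, 0.0]
contact_force: [-0.5, 0.0, -1.7]
grip_width: 24.1
grip_force: 79.2
```

Request:
arm_command --moves '[{"delta_pos":[0,0,0.001],"yaw":0,"fingers":1},{"delta_pos":[0,0,0.002],"yaw":0,"fingers":1},{"delta_pos":[0,0,0.002],"yaw":0,"fingers":1},{"delta_pos":[0,0,0.002],"yaw":0,"fingers":1}]'

```text
clock: 14.32
tcp_pos: [452.6, -299.4, 41.2]
ee_rot: [-2.255, -2.187, -0.0]
contact_force: [0.4, 0.5, -0.9]
grip_width: 24.4
grip_force: 79.2
```

Request:
arm_command --moves '[{"delta_pos":[0,0,0.001],"yaw":0,"fingers":1},{"delta_pos":[0,0,0.0015],"yaw":0,"fingers":1},{"delta_pos":[0,0,0.0015],"yaw":0,"fingers":1}]'

```text
clock: 14.57
tcp_pos: [452.7, -299.5, 39.9]
ee_rot: [2.255, 2.187, 0.0]
contact_force: [-0.2, 0.8, 2.1]
grip_width: 23.9
grip_force: 79.7
```

Request:
arm_command --moves '[{"delta_pos":[0,0,0.0007],"yaw":0,"fingers":1},{"delta_pos":[0,0,0.0007],"yaw":0,"fingers":1},{"delta_pos":[0,0,0.0007],"yaw":0,"fingers":1}]'

```text
clock: 14.82
tcp_pos: [452.9, -299.5, 39.7]
ee_rot: [2.255, 2.186, 0.0]
contact_force: [-0.4, 1.5, 8.4]
grip_width: 24.4
grip_force: 80.7
```

Seated at z≈39.8 (predicted 40) with almost no side force. Release.

Request:
arm_command --moves '[{"delta_pos":[0,0,0],"yaw":0,"fingers":-0.2},{"delta_pos":[0,0,0],"yaw":0,"fingers":-0.4},{"delta_pos":[0,0,0],"yaw":0,"fingers":-0.4},{"delta_pos":[0,0,0],"yaw":0,"fingers":-0.4},{"delta_pos":[0,0,0],"yaw":0,"fingers":-0.4}]'

```text
clock: 15.23
tcp_pos: [452.5, -299.4, 38.9]
ee_rot: [-2.255, -2.187, -0.0]
contact_force: [0.0, 0.1, 0.3]
grip_width: 59.6
grip_force: 0.0
```

Request:
arm_command --moves '[{"delta_pos":[0,0,-0.03],"yaw":0,"fingers":-0.4},{"delta_pos":[0,0,-0.07],"yaw":0,"fingers":-0.4},{"delta_pos":[0,0,-0.11],"yaw":0,"fingers":-0.4},{"delta_pos":[0,0,-0.11],"yaw":0,"fingers":-0.4},{"delta_pos":[0,0,-0.11],"yaw":0,"fingers":-0.4}]'

```text
clock: 15.65
tcp_pos: [453.3, -300.1, 151.4]
ee_rot: [2.253, 2.184, 0.001]
contact_force: [0.6, 0.2, -0.2]
grip_width: 59.9
grip_force: 0.0
```

Run:
```python
from h import *
i,b=snap("wrist","w11"); o=manip.get_obs(); g=cv2.cvtColor(b,cv2.COLOR_BGR2GRAY)
u,v=proj(i,(452.5,-299.2,59)); print("pred hole",u,v)
u,v=int(u),int(v); p=g[v-20:v+21,u-20:u+21]
for th in(70,100,130):
    _,q=cv2.threshold(p,th,255,cv2.THRESH_BINARY_INV); n,l,st,c=cv2.connectedComponentsWithStats(q)
    print(th,[(st[k,4],(c[k]+[u-20,v-20]).round(1),plane(i,*(c[k]+[u-20,v-20]),59).round(1)) for k in range(1,n) if st[k,4]>60])
go(630,95.2,130,128.1)
go(630,95.2,130,38.1)
```

```text
pred hole 280.7349257265038 211.7446775640457
70 []
100 []
130 [(np.int32(291), array([276.6, 195.2]), array([ 450. , -287.3,   59. ]))]
delta m [0.4    0.1649 0.0194] yaw rad -0.696 | rows pos 10.4 rows yaw 5.6 tcp [ 452.7 -299.5  149.5] psi 88.22 clk 15.7
delta m [0.4    0.1649 0.0194] yaw rad 0.8748 | rows pos 10.4 rows yaw 7.0 tcp [ 452.7 -299.5  149.5] psi 88.22 clk 15.7
```

Request:
arm_command --moves '[{"delta_pos":[0.038,0.016,0],"yaw":0,"fingers":-1},{"delta_pos":[0.076,0.032,0],"yaw":0,"fingers":-1},{"delta_pos":[0.114,0.048,0],"yaw":0,"fingers":-1},{"delta_pos":[0.152,0.063,0],"yaw":0,"fingers":-1},{"delta_pos":[0.19,0.078,0],"yaw":0,"fingers":-1}]'

```text
clock: 16.12
tcp_pos: [536.3, -109.9, 147.6]
ee_rot: [-2.255, -2.185, 0.001]
contact_force: [1.5, 0.1, -0.3]
grip_width: 85.6
grip_force: 0.0
```

Request:
arm_command --moves '[{"delta_pos":[0.038,0.016,0],"yaw":0,"fingers":-1},{"delta_pos":[0.076,0.032,0],"yaw":0,"fingers":-1},{"delta_pos":[0.114,0.048,0],"yaw":0,"fingers":-1},{"delta_pos":[0.152,0.063,0],"yaw":0,"fingers":-1},{"delta_pos":[0.19,0.078,0],"yaw":0,"fingers":-1}]'

```text
clock: 16.53
tcp_pos: [620.2, 77.7, 147.4]
ee_rot: [-2.254, -2.186, 0.003]
contact_force: [0.5, -0.4, -0.1]
grip_width: 85.5
grip_force: 0.0
```

Request:
arm_command --moves '[{"delta_pos":[0.02,0.009,0],"yaw":0,"fingers":-1},{"delta_pos":[0.02,0.009,0],"yaw":0,"fingers":-1},{"delta_pos":[0.02,0.009,0],"yaw":0,"fingers":-1},{"delta_pos":[0.02,0.009,0],"yaw":0,"fingers":-1}]'

```text
clock: 16.87
tcp_pos: [629.3, 94.9, 147.8]
ee_rot: [-2.255, -2.186, 0.003]
contact_force: [0.3, 0.7, -0.0]
grip_width: 85.5
grip_force: 0.0
```

Run:
```python
from h import *
i,b=snap("wrist","w12"); o=manip.get_obs(); g=cv2.cvtColor(b,cv2.COLOR_BGR2GRAY)
for n,P,r in[("ear1",(616.8,112,10),12),("ear2",(643.2,78.3,10),12),("stem hole top",(630,95.2,54),16)]:
    u,v=map(int,np.round(proj(i,P))); p=g[v-r:v+r+1,u-r:u+r+1]
    for th in(80,120,160):
        _,q=cv2.threshold(p,th,255,cv2.THRESH_BINARY_INV); k,l,st,c=cv2.connectedComponentsWithStats(q)
        print(n,(u,v),th,[(int(st[j,4]),(c[j]+[u-r,v-r]).round(1).tolist(),plane(i,*(c[j]+[u-r,v-r]),P[2])[:2].round(1).tolist()) for j in range(1,k) if 12<st[j,4]])
go(630,95.2,20,88.2)
cv2.imwrite("pics/v13.png",np.hstack([b[60:340,130:430],cv2.resize(cv2.imread("pics/w11.png")[60:340,130:430],(300,280))]))
```

```text
ear1 (266, 175) 80 [(81, [255.9, 175.6], [608.5, 111.9]), (28, [275.4, 164.5], [624.2, 120.4]), (59, [265.4, 175.1], [616.0, 112.1])]
ear1 (266, 175) 120 [(93, [256.5, 175.1], [608.9, 112.4]), (35, [274.9, 164.7], [623.9, 120.3]), (76, [265.2, 175.3], [615.9, 112.0])]
ear1 (266, 175) 160 [(184, [262.3, 171.6], [613.6, 115.0]), (95, [265.3, 175.2], [616.0, 112.0])]
ear2 (300, 214) 80 [(38, [289.7, 208.7], [634.7, 83.5]), (165, [301.1, 223.0], [643.9, 70.7])]
ear2 (300, 214) 120 [(45, [290.0, 208.5], [635.0, 83.6]), (42, [307.5, 209.0], [649.3, 82.8]), (173, [300.9, 222.9], [643.8, 70.9])]
ear2 (300, 214) 160 [(56, [290.2, 208.4], [635.1, 83.7]), (46, [307.4, 209.1], [649.2, 82.7]), (174, [300.9, 222.9], [643.7, 70.9])]
stem hole top (284, 212) 80 [(347, [280.7, 221.9], [627.7, 88.1]), (84, [287.2, 208.7], [632.5, 97.6])]
stem hole top (284, 212) 120 [(363, [280.7, 221.6], [627.7, 88.3]), (97, [287.2, 208.7], [632.5, 97.7])]
stem hole top (284, 212) 160 [(411, [280.2, 219.3], [627.4, 90.0]), (27, [297.2, 198.1], [639.5, 105.1]), (119, [287.3, 208.5], [632.5, 97.8])]
delta m [0.0008 0.0008 0.1282] yaw rad -0.0002 | rows pos 3.1 rows yaw 0.0 tcp [629.4  94.5 148.2] psi 88.19 clk 16.9167
```

View pics/v13.png

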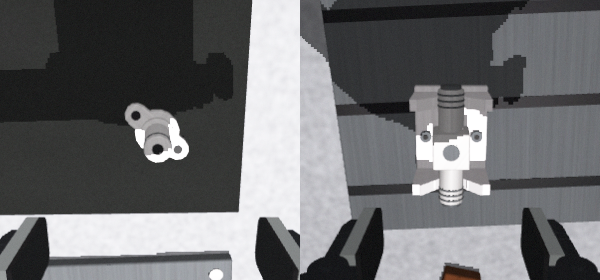

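The short valve is seated centrally: hole at full-frame (281,213), predicted (281,212). Stud: stem top at (287,209), ear holes (265,175) and (308,209). That gives centre (632.6,97.5) and ear line 139°, correcting the earlier estimate, which had mistaken the stem top for an ear.

Request:
arm_command --moves '[{"delta_pos":[0.003,0.003,0.02],"yaw":0,"fingers":-1},{"delta_pos":[0.003,0.003,0.05],"yaw":0,"fingers":-1},{"delta_pos":[0.003,0.003,0.085],"yaw":0,"fingers":-1},{"delta_pos":[0.003,0.003,0.115],"yaw":0,"fingers":-1},{"delta_pos":[0.003,0.003,0.126],"yaw":0,"fingers":-1}]' --force 70

```text
clock: 17.33
tcp_pos: [630.6, 96.9, 18.7]
ee_rot: [-2.255, -2.182, 0.007]
contact_force: [-0.9, -0.0, -0.6]
grip_width: 85.4
grip_force: 0.0
```

Request:
arm_command --moves '[{"delta_pos":[0,0,0],"yaw":0,"fingers":0},{"delta_pos":[0,0,0],"yaw":0,"fingers":0.3},{"delta_pos":[0,0,0],"yaw":0,"fingers":1},{"delta_pos":[0,0,0],"yaw":0,"fingers":1},{"delta_pos":[0,0,0],"yaw":0,"fingers":1}]'

```text
clock: 17.75
tcp_pos: [633.8, 98.2, 24.8]
ee_rot: [2.255, 2.186, 0.003]
contact_force: [-0.2, -0.9, -0.7]
grip_width: 25.6
grip_force: 0.0
```

Request:
arm_command --moves '[{"delta_pos":[0,0,0],"yaw":0,"fingers":1},{"delta_pos":[0,0,0],"yaw":0,"fingers":1},{"delta_pos":[0,0,0],"yaw":0,"fingers":1},{"delta_pos":[0,0,0],"yaw":0,"fingers":1}]'

```text
clock: 18.08
tcp_pos: [633.7, 98.2, 24.6]
ee_rot: [2.254, 2.186, 0.002]
contact_force: [-1.8, -1.3, 9.3]
grip_width: 18.0
grip_force: 68.1
```

Request:
arm_command --moves '[{"delta_pos":[0,0,-0.015],"yaw":0,"fingers":1},{"delta_pos":[0,0,-0.045],"yaw":0,"fingers":1},{"delta_pos":[0,0,-0.08],"yaw":0,"fingers":1},{"delta_pos":[0,0,-0.11],"yaw":0,"fingers":1},{"delta_pos":[-0.01,0,-0.11],"yaw":0,"fingers":1}]'

```text
clock: 18.5
tcp_pos: [634.9, 89.4, 140.3]
ee_rot: [2.25, 2.184, 0.011]
contact_force: [-0.1, 0.5, -1.8]
grip_width: 18.3
grip_force: 68.6
```

Request:
arm_command --moves '[{"delta_pos":[-0.03,0.001,0],"yaw":0,"fingers":1},{"delta_pos":[-0.07,0.002,0],"yaw":0,"fingers":1},{"delta_pos":[-0.11,0.003,0],"yaw":0,"fingers":1},{"delta_pos":[-0.15,0.004,0],"yaw":0,"fingers":1},{"delta_pos":[-0.19,0.004,0],"yaw":0,"fingers":1}]'

```text
clock: 18.92
tcp_pos: [630.4, -103.6, 133.1]
ee_rot: [2.255, 2.187, 0.0]
contact_force: [0.4, 0.2, -2.0]
grip_width: 18.2
grip_force: 68.6
```

Request:
arm_command --moves '[{"delta_pos":[-0.04,0.001,0],"yaw":0,"fingers":1},{"delta_pos":[-0.08,0.002,0],"yaw":0,"fingers":1},{"delta_pos":[-0.12,0.003,0],"yaw":0,"fingers":1},{"delta_pos":[-0.16,0.004,0],"yaw":0,"fingers":1},{"delta_pos":[-0.195,0.005,0],"yaw":0,"fingers":1}]'

```text
clock: 19.33
tcp_pos: [629.1, -299.6, 132.9]
ee_rot: [2.256, 2.186, -0.0]
contact_force: [0.2, -0.2, -2.3]
grip_width: 18.3
grip_force: 68.6
```

Request:
arm_command --moves '[{"delta_pos":[-0.007,0,0],"yaw":0.1,"fingers":1},{"delta_pos":[-0.007,0,0],"yaw":0.2,"fingers":1},{"delta_pos":[-0.007,0,0],"yaw":0.302,"fingers":1},{"delta_pos":[-0.007,0,0],"yaw":0.302,"fingers":1},{"delta_pos":[-0.007,0,0],"yaw":0.302,"fingers":1}]'

```text
clock: 19.75
tcp_pos: [629.4, -303.9, 132.9]
ee_rot: [-2.556, -1.826, 0.0]
contact_force: [0.9, 0.2, -1.5]
grip_width: 18.0
grip_force: 68.7
```

Run:
```python
from h import *
i,b=snap("wrist","w14"); o=manip.get_obs(); a,m=psi(o); T=o["tcp_pos"]; g=cv2.cvtColor(b,cv2.COLOR_BGR2GRAY)
go(629.4,-304,42,70.9); print(o["grip_width"])
# stud in hand: base at z T-24.7+2 ; ear holes at T[2]-14.7, expected at angle 121.6
for s in(1,-1):
    P=np.array([T[0]+s*22*np.cos(np.radians(121.6)),T[1]+s*22*np.sin(np.radians(121.6)),T[2]-14.7]); u,v=map(int,np.round(proj(i,P))); r=16
    p=g[v-r:v+r+1,u-r:u+r+1]
    for th in(70,110):
        _,q=cv2.threshold(p,th,255,cv2.THRESH_BINARY_INV); k,l,st,c=cv2.connectedComponentsWithStats(q)
        print("ear",s,(u,v),th,[(int(st[j,4]),(c[j]+[u-r,v-r]).round(1).tolist(),(plane(i,*(c[j]+[u-r,v-r]),P[2])-T)[:2].round(1).tolist()) for j in range(1,k) if 20<st[j,4]])
# pocket corner screws, where seen (z28)
for P in[(630.7,-248.2,28),(680.5,-329.5,28),(580.7,-282.9,28),(626.7,-357.5,28)]:
    u,v=map(int,np.round(proj(i,P))); r=9
    if not(r<u<560-r and r<v<420-r): continue
    p=g[v-r:v+r+1,u-r:u+r+1]; _,q=cv2.threshold(p,110,255,cv2.THRESH_BINARY_INV); k,l,st,c=cv2.connectedComponentsWithStats(q)
    print("screw",P,(u,v),[(int(st[j,4]),plane(i,*(c[j]+[u-r,v-r]),28)[:2].round(1).tolist()) for j in range(1,k) if 8<st[j,4]])
```

```text
delta m [-0.0003  0.      0.091 ] yaw rad 0.0043 | rows pos 2.2 rows yaw 0.0 tcp [ 629.5 -303.8  133. ] psi 71.15 clk 19.8
18.114540232711377
ear 1 (247, 236) 70 [(182, [245.6, 239.0], [-12.5, 17.7])]
ear 1 (247, 236) 110 [(199, [245.4, 239.0], [-12.6, 17.8])]
ear -1 (317, 289) 70 [(214, [307.6, 289.8], [7.1, -17.8]), (267, [329.0, 287.4], [17.5, -19.9])]
ear -1 (317, 289) 110 [(274, [307.3, 290.0], [6.9, -17.8]), (306, [328.5, 287.1], [17.4, -19.7])]
screw (630.7, -248.2, 28) (258, 133) [(244, [630.7, -247.7])]
screw (680.5, -329.5, 28) (360, 218) [(16, [677.3, -325.6]), (126, [680.8, -334.6])]
screw (580.7, -282.9, 28) (209, 202) [(158, [579.0, -281.4])]
screw (626.7, -357.5, 28) (301, 272) [(128, [629.5, -359.3])]
```

Request:
arm_command --moves '[{"delta_pos":[0,0,0.03],"yaw":0.03,"fingers":1},{"delta_pos":[0,0,0.055],"yaw":0.03,"fingers":1},{"delta_pos":[0,0,0.072],"yaw":0.03,"fingers":1},{"delta_pos":[0,0,0.079],"yaw":0.03,"fingers":1},{"delta_pos":[0,0,0.079],"yaw":0.03,"fingers":1}]'

```text
clock: 20.22
tcp_pos: [628.9, -303.2, 52.4]
ee_rot: [-2.582, -1.786, 0.002]
contact_force: [0.1, -0.2, -1.4]
grip_width: 18.4
grip_force: 68.7
```

Request:
arm_command --moves '[{"delta_pos":[0,0,0.002],"yaw":0,"fingers":1},{"delta_pos":[0,0,0.004],"yaw":0,"fingers":1},{"delta_pos":[0,0,0.006],"yaw":0,"fingers":1},{"delta_pos":[0,0,0.006],"yaw":0,"fingers":1},{"delta_pos":[0,0,0.006],"yaw":0,"fingers":1}]'

```text
clock: 20.63
tcp_pos: [629.7, -304.0, 48.5]
ee_rot: [2.585, 1.784, 0.0]
contact_force: [0.3, 0.8, -2.1]
grip_width: 18.3
grip_force: 68.7
```

Request:
arm_command --moves '[{"delta_pos":[0,0,0.001],"yaw":0,"fingers":1},{"delta_pos":[0,0,0.002],"yaw":0,"fingers":1},{"delta_pos":[0,0,0.003],"yaw":0,"fingers":1},{"delta_pos":[0,0,0.003],"yaw":0,"fingers":1}]'

```text
clock: 20.97
tcp_pos: [629.5, -303.8, 44.8]
ee_rot: [-2.586, -1.784, 0.0]
contact_force: [0.1, 0.5, -2.0]
grip_width: 18.3
grip_force: 68.7
```

Request:
arm_command --moves '[{"delta_pos":[0,0,0.001],"yaw":0,"fingers":1},{"delta_pos":[0,0,0.0015],"yaw":0,"fingers":1},{"delta_pos":[0,0,0.0015],"yaw":0,"fingers":1}]'

```text
clock: 21.22
tcp_pos: [629.5, -303.8, 43.4]
ee_rot: [-2.586, -1.784, 0.0]
contact_force: [-0.3, -1.2, -1.9]
grip_width: 18.2
grip_force: 68.7
```

Request:
arm_command --moves '[{"delta_pos":[0,0,0.0007],"yaw":0,"fingers":1},{"delta_pos":[0,0,0.0007],"yaw":0,"fingers":1},{"delta_pos":[0,0,0.0007],"yaw":0,"fingers":1}]'

```text
clock: 21.47
tcp_pos: [629.5, -303.8, 42.8]
ee_rot: [-2.586, -1.784, -0.0]
contact_force: [-0.3, -0.6, -2.2]
grip_width: 18.3
grip_force: 68.7
```

Request:
arm_command --moves '[{"delta_pos":[0,0,0.0007],"yaw":0,"fingers":1},{"delta_pos":[0,0,0.0007],"yaw":0,"fingers":1},{"delta_pos":[0,0,0.0007],"yaw":0,"fingers":1}]'

```text
clock: 21.72
tcp_pos: [629.5, -303.9, 42.1]
ee_rot: [-2.586, -1.784, -0.0]
contact_force: [-0.4, -0.0, -2.4]
grip_width: 18.3
grip_force: 68.7
```

Request:
arm_command --moves '[{"delta_pos":[0,0,0.0005],"yaw":0,"fingers":1},{"delta_pos":[0,0,0.0005],"yaw":0,"fingers":1},{"delta_pos":[0,0,0.0005],"yaw":0,"fingers":1}]'

```text
clock: 21.97
tcp_pos: [629.6, -303.9, 41.8]
ee_rot: [2.586, 1.784, 0.0]
contact_force: [0.5, -0.6, -0.2]
grip_width: 18.4
grip_force: 69.0
```

Request:
arm_command --moves '[{"delta_pos":[0,0,0.0005],"yaw":0,"fingers":1},{"delta_pos":[0,0,0.0005],"yaw":0,"fingers":1},{"delta_pos":[0,0,0.0005],"yaw":0,"fingers":0.3},{"delta_pos":[0,0,0.0005],"yaw":0,"fingers":0},{"delta_pos":[0,0,0.0005],"yaw":0,"fingers":-0.4}]'

```text
clock: 22.38
tcp_pos: [629.6, -303.9, 41.1]
ee_rot: [2.586, 1.784, 0.0]
contact_force: [-0.1, -0.8, 1.1]
grip_width: 52.8
grip_force: 0.0
```

Request:
arm_command --moves '[{"delta_pos":[0,0,0],"yaw":0,"fingers":-0.4},{"delta_pos":[0,0,0],"yaw":0,"fingers":-0.4},{"delta_pos":[0,0,-0.02],"yaw":0,"fingers":-0.4},{"delta_pos":[0,0,-0.055],"yaw":0,"fingers":-0.4},{"delta_pos":[0,0,-0.095],"yaw":0,"fingers":-0.4}]'

```text
clock: 22.8
tcp_pos: [628.6, -303.3, 135.2]
ee_rot: [-2.583, -1.782, 0.002]
contact_force: [0.5, -0.8, 0.0]
grip_width: 59.6
grip_force: 0.0
```

Request:
arm_command --moves '[{"delta_pos":[0,0,-0.015],"yaw":0,"fingers":-1},{"delta_pos":[0,0,-0.015],"yaw":0,"fingers":-1},{"delta_pos":[0,0,-0.015],"yaw":0,"fingers":-1}]'

```text
clock: 23.05
tcp_pos: [629.8, -304.0, 152.2]
ee_rot: [2.585, 1.783, 0.001]
contact_force: [0.5, 0.3, -0.5]
grip_width: 85.5
grip_force: 0.0
```

Run:
```python
from h import *
i,b=snap("wrist","w15"); o=manip.get_obs(); g=cv2.cvtColor(b,cv2.COLOR_BGR2GRAY)
for n,P,r in[("top",(629.4,-304,72),14),("ear+",(629.4-22*.524,-304+22*.852,28),14),("ear-",(629.4+22*.524,-304-22*.852,28),14)]:
    u,v=map(int,np.round(proj(i,P))); p=g[v-r:v+r+1,u-r:u+r+1]
    _,q=cv2.threshold(p,110,255,cv2.THRESH_BINARY_INV); k,l,st,c=cv2.connectedComponentsWithStats(q)
    print(n,(u,v),[(int(st[j,4]),(c[j]+[u-r,v-r]).round(1).tolist(),plane(i,*(c[j]+[u-r,v-r]),P[2])[:2].round(1).tolist()) for j in range(1,k) if 12<st[j,4]])
go(439.5,105.6,110,88)
```

```text
top (281, 219) [(21, [270.1, 207.4], [625.3, -293.9]), (98, [280.4, 219.6], [628.6, -304.2])]
ear+ (258, 183) [(85, [258.6, 183.3], [618.0, -285.3])]
ear- (303, 217) [(47, [302.4, 218.1], [639.7, -323.7])]
delta m [ 0.3153 -0.3229  0.0409] yaw rad -0.3281 | rows pos 10.9 rows yaw 2.6 tcp [ 629.4 -303.8  150.8] psi 69.2 clk 23.1
```

The stud stands home: top at (628.6,-304.2), both ear holes where predicted. Now the collar.

Request:
arm_command --moves '[{"delta_pos":[0.028,-0.029,0],"yaw":0,"fingers":-1},{"delta_pos":[0.056,-0.058,0],"yaw":0,"fingers":-1},{"delta_pos":[0.085,-0.087,0],"yaw":0,"fingers":-1},{"delta_pos":[0.113,-0.116,0],"yaw":0,"fingers":-1},{"delta_pos":[0.142,-0.146,0],"yaw":0,"fingers":-1}]'

```text
clock: 23.52
tcp_pos: [541.8, -117.8, 149.5]
ee_rot: [-2.585, -1.782, 0.002]
contact_force: [1.3, 1.3, 0.5]
grip_width: 85.6
grip_force: 0.0
```

Request:
arm_command --moves '[{"delta_pos":[0.028,-0.029,0],"yaw":0,"fingers":-1},{"delta_pos":[0.056,-0.058,0],"yaw":0,"fingers":-1},{"delta_pos":[0.085,-0.087,0],"yaw":0,"fingers":-1},{"delta_pos":[0.113,-0.116,0],"yaw":0,"fingers":-1},{"delta_pos":[0.142,-0.146,0],"yaw":0,"fingers":-1}]'

```text
clock: 23.93
tcp_pos: [455.7, 66.5, 150.0]
ee_rot: [-2.585, -1.783, 0.002]
contact_force: [0.5, -0.0, 0.6]
grip_width: 85.4
grip_force: 0.0
```

Request:
arm_command --moves '[{"delta_pos":[0.02,-0.02,0],"yaw":0,"fingers":-1},{"delta_pos":[0.031,-0.031,0.02],"yaw":0,"fingers":-1},{"delta_pos":[0.031,-0.031,0.05],"yaw":0,"fingers":-1},{"delta_pos":[0.031,-0.031,0.05],"yaw":0,"fingers":-1},{"delta_pos":[0.031,-0.031,0.05],"yaw":0,"fingers":-1}]'

```text
clock: 24.35
tcp_pos: [438.4, 105.1, 100.0]
ee_rot: [-2.584, -1.783, 0.005]
contact_force: [1.1, -0.0, 0.9]
grip_width: 85.3
grip_force: 0.0
```

Run:
```python
from h import *
i,b=snap("wrist","w16"); g=cv2.cvtColor(b,cv2.COLOR_BGR2GRAY)
C,h=cv2.findContours((g>100).astype(np.uint8),cv2.RETR_CCOMP,cv2.CHAIN_APPROX_NONE)
for q,hh in zip(C,h[0]):
    A=cv2.contourArea(q)
    if hh[3]>=0 and 1200<A<9000:
        out=C[hh[3]]; 
        for n,w,z in(("bore",q,20),("outer",out,20)):
            P=np.array([plane(i,x,y,z)[:2] for x,y in w[:,0]],np.float32); print(n,A,q[:,0].mean(0).round(0),np.round(cv2.minAreaRect(P)[0],1),np.round(cv2.minAreaRect(P)[1],1),np.round(cv2.minEnclosingCircle(P)[0],1))
print("expect",proj(i,(439.5,105.6,20)))
go(439.5,105.6,5)
```

```text
bore 1801.0 [284. 212.] [440.3 108.7] [32.2 32.3] [440.6 109.6]
outer 1801.0 [284. 212.] [440.1 107. ] [58.9 55.3] [440.3 106.9]
expect (np.float64(284.0444292291152), np.float64(217.51449067169256))
delta m [ 0.0008 -0.      0.0964] yaw rad 0.0 | rows pos 2.3 rows yaw 0.0 tcp [439.4 104.9 101.4] psi 69.18 clk 24.4
```

Collar confirmed at (439.5,105.5), outer width 55.3. Descend and grip.

Request:
arm_command --moves '[{"delta_pos":[0.001,0,0.03],"yaw":0,"fingers":-1},{"delta_pos":[0.001,0,0.06],"yaw":0,"fingers":-1},{"delta_pos":[0.001,0,0.085],"yaw":0,"fingers":-1},{"delta_pos":[0.001,0,0.095],"yaw":0,"fingers":-1},{"delta_pos":[0.001,0,0.097],"yaw":0,"fingers":-1}]' --force 70

```text
clock: 24.82
tcp_pos: [439.7, 105.6, 3.5]
ee_rot: [-2.586, -1.782, 0.003]
contact_force: [-1.0, 0.9, 0.8]
grip_width: 85.6
grip_force: 0.0
```

Request:
arm_command --moves '[{"delta_pos":[0,0,0],"yaw":0,"fingers":-0.4},{"delta_pos":[0,0,0],"yaw":0,"fingers":1},{"delta_pos":[0,0,0],"yaw":0,"fingers":1},{"delta_pos":[0,0,0],"yaw":0,"fingers":1},{"delta_pos":[0,0,0],"yaw":0,"fingers":1}]'

```text
clock: 25.23
tcp_pos: [441.1, 106.1, 6.6]
ee_rot: [2.584, 1.783, 0.004]
contact_force: [-5.6, -3.9, 21.2]
grip_width: 53.5
grip_force: 69.2
```

Request:
arm_command --moves '[{"delta_pos":[0,0,0],"yaw":0,"fingers":1},{"delta_pos":[0,0,0],"yaw":0,"fingers":1}]'

```text
clock: 25.4
tcp_pos: [441.1, 106.1, 6.6]
ee_rot: [2.584, 1.783, 0.004]
contact_force: [-6.7, -2.3, 22.1]
grip_width: 53.0
grip_force: 69.2
```

Request:
arm_command --moves '[{"delta_pos":[0,0,-0.015],"yaw":0,"fingers":1},{"delta_pos":[0,0,-0.045],"yaw":0,"fingers":1},{"delta_pos":[0,0,-0.08],"yaw":0,"fingers":1},{"delta_pos":[0,0,-0.11],"yaw":0,"fingers":1},{"delta_pos":[0,0,-0.11],"yaw":0,"fingers":1}]'

```text
clock: 25.82
tcp_pos: [442.5, 106.4, 121.0]
ee_rot: [2.582, 1.781, 0.013]
contact_force: [0.9, 0.4, -0.3]
grip_width: 53.0
grip_force: 74.6
```

Request:
arm_command --moves '[{"delta_pos":[-0.01,0.018,0],"yaw":0,"fingers":1},{"delta_pos":[-0.025,0.043,0],"yaw":0,"fingers":1},{"delta_pos":[-0.04,0.07,0],"yaw":0,"fingers":1},{"delta_pos":[-0.055,0.096,0],"yaw":0,"fingers":1},{"delta_pos":[-0.07,0.122,0],"yaw":0,"fingers":1}]'

```text
clock: 26.23
tcp_pos: [530.0, -3.9, 115.0]
ee_rot: [2.585, 1.784, 0.002]
contact_force: [0.4, -0.5, -1.6]
grip_width: 52.6
grip_force: 74.5
```

Run:
```python
from h import *
import pickle
i=pickle.load(open("w2.pkl","rb"))
j=viewer.camera_info("wrist"); b=viewer.read_camera("wrist"); cv2.imwrite("pics/w17.png",b[:,:,::-1])
go(618,-112,115,69.2); print(manip.get_obs()["grip_width"])
# post tip in w2 (bright 10 mm tip) at z50, and disc ellipse fit at z20
g=cv2.cvtColor(cv2.imread("pics/w2.png"),cv2.COLOR_BGR2GRAY)
p=g[70:90,350:375]; print(p[::2,::2])
k=np.zeros_like(g); k[36:118,320:397]=(g[36:118,320:397]>130)*255
c=max(cv2.findContours(k,cv2.RETR_EXTERNAL,cv2.CHAIN_APPROX_NONE)[0],key=cv2.contourArea)
c=cv2.convexHull(c); e=cv2.fitEllipse(c); print(e, plane(i,*e[0],20).round(1)); print(proj(i,(618,-112,50)))
```

```text
delta m [-0.0672  0.1169  0.0003] yaw rad -0.0014 | rows pos 3.2 rows yaw 0.0 tcp [532.7  -7.5 114.9] psi 69.12 clk 26.2833
53.06539508304167
[[245 144 146 146 145 150 150 153 162 252 252 251 253]
 [142 150 151 151 155 156 158 159 159 165 253 252 251]
 [153 156 159 158 160 146 246 247 163 163 252 252 252]
 [156 158 157 162 141 253 254 253 251 175 229 253 252]
 [160 161 165 167 164 254 254 253 253 184 229 253 253]
 [161 162 165 165 159 254 254 254 253 179 231 253 253]
 [167 170 175 177 184 229 254 252 199 182 252 253 253]
 [171 173 180 185 191 192 194 192 187 178 253 253 253]
 [170 175 177 178 183 189 192 190 183 247 254 253 253]
 [196 178 178 183 185 186 187 186 252 252 253 254 253]]
((357.606689453125, 78.2477798461914), (65.22252655029297, 71.36283874511719), 22.447467803955078) [ 617.4 -111.1   20. ]
(np.float64(363.37220751388935), np.float64(77.99604591506048))
```

Request:
arm_command --moves '[{"delta_pos":[-0.02,0.035,0],"yaw":0,"fingers":1},{"delta_pos":[-0.04,0.07,0],"yaw":0,"fingers":1},{"delta_pos":[-0.055,0.1,0],"yaw":0,"fingers":1},{"delta_pos":[-0.066,0.117,0],"yaw":0,"fingers":1},{"delta_pos":[-0.066,0.117,0],"yaw":0,"fingers":1}]'

```text
clock: 26.7
tcp_pos: [616.8, -109.2, 114.2]
ee_rot: [2.587, 1.78, 0.0]
contact_force: [-0.3, -0.3, -1.4]
grip_width: 53.0
grip_force: 74.6
```

Request:
arm_command --moves '[{"delta_pos":[0,0,0],"yaw":0,"fingers":1},{"delta_pos":[0,0,0],"yaw":0,"fingers":1}]'

```text
clock: 26.87
tcp_pos: [614.7, -105.5, 114.4]
ee_rot: [-2.586, -1.784, -0.0]
contact_force: [-0.4, 0.1, -1.0]
grip_width: 52.8
grip_force: 74.6
```

Run:
```python
from h import *
i,b=snap("wrist","w18"); o=manip.get_obs(); a,m=psi(o); T=o["tcp_pos"]; g=cv2.cvtColor(b,cv2.COLOR_BGR2GRAY)
go(618,-112,25)
z=T[2]-6.6+20
print("pred collar top centre px",proj(i,(T[0],T[1],z)),"post tip",proj(i,(618,-112,50)))
# outer silhouette far edge of collar (upper in image) along column 282
col=cv2.GaussianBlur(g,(3,3),0)[:,282].astype(int); d=np.abs(np.diff(col)); print([(int(r),int(d[r]),(m.T@(plane(i,282,r,z)-T))[0].round(1)) for r in np.where(d>25)[0] if r>150])
cv2.imwrite("pics/v14.png",b)
```

```text
delta m [-0.0051  0.0056  0.0895] yaw rad 0.0 | rows pos 2.2 rows yaw 0.0 tcp [ 614.6 -105.2  114.5] psi 69.23 clk 26.9167
pred collar top centre px (np.float64(282.2753250779133), np.float64(293.84813994673414)) post tip (np.float64(291.0262234669015), np.float64(234.73777740298092))
[(161, 33, np.float64(54.9)), (164, 44, np.float64(53.8)), (176, 35, np.float64(49.4)), (177, 45, np.float64(49.0)), (254, 31, np.float64(17.9)), (255, 43, np.float64(17.5)), (270, 45, np.float64(10.9)), (271, 38, np.float64(10.5)), (349, 37, np.float64(-27.3)), (350, 27, np.float64(-27.8)), (352, 46, np.float64(-28.9)), (396, 52, np.float64(-53.3))]
```

Request:
arm_command --moves '[{"delta_pos":[-0.005,0.0055,0],"yaw":0,"fingers":1},{"delta_pos":[-0.005,0.0055,0],"yaw":0,"fingers":1},{"delta_pos":[-0.005,0.0055,0.02],"yaw":0,"fingers":1},{"delta_pos":[-0.005,0.0055,0.04],"yaw":0,"fingers":1},{"delta_pos":[-0.005,0.0055,0.04],"yaw":0,"fingers":1}]'

```text
clock: 27.33
tcp_pos: [616.6, -111.9, 70.8]
ee_rot: [-2.583, -1.782, 0.005]
contact_force: [-0.8, -0.2, -2.3]
grip_width: 53.0
grip_force: 74.5
```

Request:
arm_command --moves '[{"delta_pos":[0,0,0],"yaw":0,"fingers":1},{"delta_pos":[0,0,0],"yaw":0,"fingers":1}]'

```text
clock: 27.5
tcp_pos: [618.7, -112.5, 75.4]
ee_rot: [2.585, 1.784, 0.001]
contact_force: [-0.1, 1.3, -0.8]
grip_width: 52.4
grip_force: 74.6
```

Run:
```python
from h import *
i,b=snap("wrist","w19")
go(618,-112,25); i,b=snap("wrist","w20")
c=b[170:400,170:400]; s,bs=snap("side","s20"); sc,bb=snap("scene","sc20")
cv2.imwrite("pics/v14.png",np.hstack([cv2.resize(c,(500,500)),np.vstack([cv2.resize(bs[130:205,190:290],(300,225)),cv2.resize(bb[190:265,140:240],(300,225)),np.zeros((50,300,3),np.uint8)])]))
print("tip px in crop",(np.array(proj(i,(618,-112,50)))-170)*500/230)
```

```text
delta m [ 0.0002 -0.0012  0.0507] yaw rad 0.0 | rows pos 1.2 rows yaw 0.0 tcp [ 618.9 -112.6   75.7] psi 69.21 clk 27.55
tip px in crop [239.80829211 181.70811512]
```

View pics/v14.png

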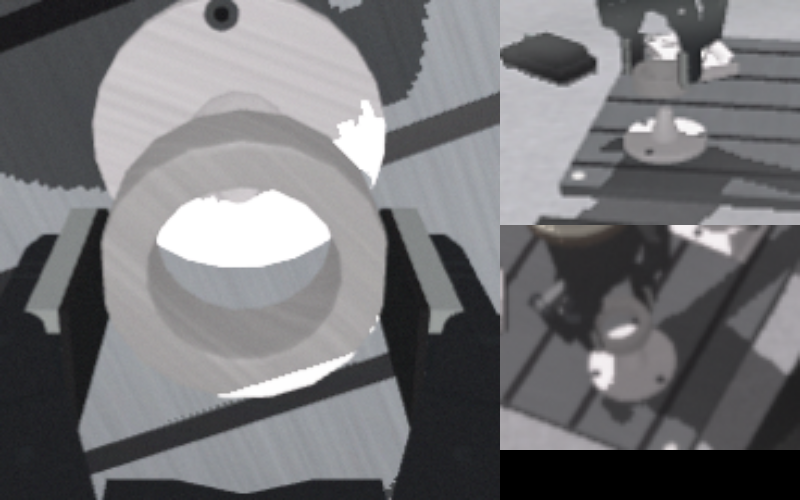

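The last view shows the collar held flat: bore at crop (244,260), disc centred on column ≈239, so about 1 mm sideways to correct. Then lower.

Request:
arm_command --moves '[{"delta_pos":[0,-0.001,0.005],"yaw":0,"fingers":1},{"delta_pos":[0,-0.001,0.015],"yaw":0,"fingers":1},{"delta_pos":[0,-0.001,0.025],"yaw":0,"fingers":1},{"delta_pos":[0,-0.001,0.035],"yaw":0,"fingers":1},{"delta_pos":[0,-0.001,0.04],"yaw":0,"fingers":1}]'

```text
clock: 28.12
tcp_pos: [616.6, -111.9, 31.8]
ee_rot: [-2.584, -1.783, 0.002]
contact_force: [0.3, 0.4, -1.7]
grip_width: 52.6
grip_force: 74.6
```

Request:
arm_command --moves '[{"delta_pos":[0,0,0.002],"yaw":0,"fingers":1},{"delta_pos":[0,0,0.004],"yaw":0,"fingers":1},{"delta_pos":[0,0,0.006],"yaw":0,"fingers":1},{"delta_pos":[0,0,0.006],"yaw":0,"fingers":1},{"delta_pos":[0,0,0.006],"yaw":0,"fingers":1}]'

```text
clock: 28.53
tcp_pos: [617.5, -112.2, 28.4]
ee_rot: [2.586, 1.784, 0.0]
contact_force: [0.2, 0.2, -2.1]
grip_width: 52.7
grip_force: 74.6
```

Request:
arm_command --moves '[{"delta_pos":[0,0,0.001],"yaw":0,"fingers":1},{"delta_pos":[0,0,0.002],"yaw":0,"fingers":1},{"delta_pos":[0,0,0.002],"yaw":0,"fingers":1}]'

```text
clock: 28.78
tcp_pos: [617.4, -112.1, 26.1]
ee_rot: [-2.586, -1.784, -0.0]
contact_force: [0.6, -0.2, -1.5]
grip_width: 52.9
grip_force: 74.6
```

Request:
arm_command --moves '[{"delta_pos":[0,0,0.001],"yaw":0,"fingers":1},{"delta_pos":[0,0,0.001],"yaw":0,"fingers":1},{"delta_pos":[0,0,0.001],"yaw":0,"fingers":1}]'

```text
clock: 29.03
tcp_pos: [617.4, -112.1, 25.1]
ee_rot: [-2.586, -1.784, 0.0]
contact_force: [-0.5, 0.2, -0.6]
grip_width: 52.8
grip_force: 74.6
```

Request:
arm_command --moves '[{"delta_pos":[0,0,0.0007],"yaw":0,"fingers":1},{"delta_pos":[0,0,0.0007],"yaw":0,"fingers":1},{"delta_pos":[0,0,0.0007],"yaw":0,"fingers":1}]'

```text
clock: 29.28
tcp_pos: [617.4, -112.1, 24.4]
ee_rot: [-2.586, -1.784, 0.0]
contact_force: [0.1, 0.6, -1.0]
grip_width: 52.7
grip_force: 74.6
```

Request:
arm_command --moves '[{"delta_pos":[0,0,0.0007],"yaw":0,"fingers":1},{"delta_pos":[0,0,0.0007],"yaw":0,"fingers":1},{"delta_pos":[0,0,0.0007],"yaw":0,"fingers":1}]'

```text
clock: 29.53
tcp_pos: [617.5, -112.2, 23.9]
ee_rot: [2.586, 1.784, 0.0]
contact_force: [-0.4, 0.2, 0.0]
grip_width: 52.7
grip_force: 74.8
```

Request:
arm_command --moves '[{"delta_pos":[0,0,0.0006],"yaw":0,"fingers":1},{"delta_pos":[0,0,0.0006],"yaw":0,"fingers":1},{"delta_pos":[0,0,0.0006],"yaw":0,"fingers":1}]'

```text
clock: 29.78
tcp_pos: [617.5, -112.2, 23.8]
ee_rot: [2.586, 1.784, 0.0]
contact_force: [-4.7, 0.4, 8.2]
grip_width: 52.8
grip_force: 75.6
```

Contact at z≈23.9 (predicted about 24.6). Release and retreat.

Request:
arm_command --moves '[{"delta_pos":[0,0,-0.0003],"yaw":0,"fingers":-0.6},{"delta_pos":[0,0,-0.0003],"yaw":0,"fingers":-1},{"delta_pos":[0,0,-0.0003],"yaw":0,"fingers":-1},{"delta_pos":[0,0,-0.0003],"yaw":0,"fingers":-1},{"delta_pos":[0,0,-0.0003],"yaw":0,"fingers":-1}]'

```text
clock: 30.2
tcp_pos: [617.4, -112.1, 23.4]
ee_rot: [-2.586, -1.784, 0.0]
contact_force: [0.7, 0.3, -0.6]
grip_width: 85.5
grip_force: 0.0
```

Request:
arm_command --moves '[{"delta_pos":[0,0,-0.02],"yaw":0,"fingers":-1},{"delta_pos":[0,0,-0.06],"yaw":0,"fingers":-1},{"delta_pos":[0,0,-0.1],"yaw":0,"fingers":-1},{"delta_pos":[0,0,-0.14],"yaw":0,"fingers":-1},{"delta_pos":[0,0,-0.18],"yaw":0,"fingers":-1}]'

```text
clock: 30.62
tcp_pos: [617.0, -112.0, 205.4]
ee_rot: [-2.586, -1.784, -0.0]
contact_force: [0.6, 0.1, 0.7]
grip_width: 85.2
grip_force: 0.0
```

Request:
arm_command --moves '[{"delta_pos":[-0.03,0,-0.03],"yaw":0,"fingers":-1},{"delta_pos":[-0.06,-0.03,-0.07],"yaw":0,"fingers":-1},{"delta_pos":[-0.06,-0.06,-0.1],"yaw":0,"fingers":-1},{"delta_pos":[-0.06,-0.06,-0.1],"yaw":0,"fingers":-1},{"delta_pos":[-0.06,-0.06,-0.1],"yaw":0,"fingers":-1}]'

```text
clock: 31.03
tcp_pos: [539.0, -147.2, 307.6]
ee_rot: [2.583, 1.78, 0.005]
contact_force: [0.2, 0.3, 0.3]
grip_width: 85.7
grip_force: 0.0
```

Run:
```python
from h import *
i,b=snap("wrist","w21"); i,b=snap("wrist","w22"); g=cv2.cvtColor(b,cv2.COLOR_BGR2GRAY); print(manip.get_obs()["tcp_pos"])
def chk(n,P,r=8):
    u,v=map(int,np.round(proj(i,P))); 
    if not (r<=u<560-r and r<=v<420-r): print(n,"out",u,v); return
    p=g[v-r:v+r+1,u-r:u+r+1].astype(int); res=[]
    for inv in(0,1):
        _,q=cv2.threshold(p.astype(np.uint8),0,255,cv2.THRESH_OTSU|(cv2.THRESH_BINARY_INV if inv else 0)); k,l,st,c=cv2.connectedComponentsWithStats(q)
        res+=[(int(st[j,4]),plane(i,*(c[j]+[u-r,v-r]),P[2])[:2].round(1).tolist()) for j in range(1,k) if 8<st[j,4]<150]
    print(n,(u,v),res)
chk("long",(442.9,-124.8,59)); chk("short",(452.5,-299.2,59)); chk("stud",(628.8,-304.2,72)); 
u,v=proj(i,(617.7,-112,38)); print("collar centre px",u,v)
# collar: outer contour vs disc — grey profile through the centre, as tool-free world positions at z=38
for d in((1,0),(0,1)):
    s=np.arange(-46,47); pr=[int(g[int(round(y)),int(round(x))]) if 0<=y<420 and 0<=x<560 else -1 for x,y in (proj(i,(617.7+d[0]*t,-112+d[1]*t,38)) for t in s)]
    print(d,pr)
```

```text
[ 540.13071876 -146.91673972  303.40678414]
long (192, 181) [(83, [442.1, -126.1])]
short (259, 306) [(9, [449.6, -286.5]), (57, [452.1, -300.7])]
stud (401, 269) [(33, [626.9, -294.9]), (33, [629.4, -304.8]), (15, [624.4, -314.0])]
collar centre px 335.9919086085126 110.94603239191076
(1, 0) [117, 119, 115, 118, 119, 173, 254, 255, 255, 255, 255, 239, 212, 254, 249, 249, 226, 121, 110, 121, 245, 187, 187, 246, 253, 253, 250, 249, 254, 254, 252, 215, 178, 171, 173, 176, 174, 176, 179, 176, 176, 147, 244, 244, 255, 255, 255, 255, 255, 255, 255, 255, 247, 209, 193, 193, 195, 190, 241, 254, 227, 115, 98, 178, 248, 248, 254, 253, 253, 252, 251, 250, 250, 250, 254, 255, 255, 255, 255, 255, 255, 255, 190, 117, 120, 119, 120, 119, 117, 117, 118, 116, 116]
(0, 1) [120, 114, 118, 118, 116, 117, 119, 116, 145, 145, 254, 255, 255, 255, 255, 255, 255, 255, 253, 253, 253, 253, 253, 253, 253, 253, 249, 155, 155, 105, 145, 155, 155, 163, 197, 197, 203, 206, 206, 205, 254, 255, 255, 255, 255, 255, 255, 255, 254, 241, 187, 187, 174, 172, 170, 166, 164, 162, 158, 155, 155, 245, 255, 251, 245, 254, 254, 254, 253, 252, 252, 252, 250, 187, 160, 158, 254, 255, 255, 255, 255, 255, 255, 255, 255, 254, 60, 73, 119, 117, 87, 69, 70]
```

Run:
```python
from h import *
i=viewer.camera_info("wrist"); b=cv2.imread("pics/w22.png"); g=cv2.cvtColor(b,cv2.COLOR_BGR2GRAY)
for n,c,a in(("long",(442.5,-124.7),-2.8),("short",(452.5,-299),-1.8)):
    for s in(-20,20):
        P=(c[0]+s*np.cos(np.radians(a)),c[1]+s*np.sin(np.radians(a)),20); u,v=map(int,np.round(proj(i,P))); r=6
        p=g[v-r:v+r+1,u-r:u+r+1]
        _,q=cv2.threshold(p,0,255,cv2.THRESH_OTSU|cv2.THRESH_BINARY_INV); k,l,st,cc=cv2.connectedComponentsWithStats(q)
        print(n,s,np.round(P[:2],1),[(int(st[j,4]),plane(i,*(cc[j]+[u-r,v-r]),20)[:2].round(1).tolist()) for j in range(1,k) if st[j,4]>6])
# end positions of the valves: intensity jumps along each axis at stub top height
for n,c,a,L in(("long",(442.5,-124.7),87.2,62),("short",(452.5,-299),88.2,45)):
    d=np.array([np.cos(np.radians(a)),np.sin(np.radians(a))])
    for s in(1,-1):
        pr=[]
        for t in range(L-7,L+8):
            u,v=proj(i,(*(np.array(c)+s*t*d),55 if s<0 else 55)); pr.append(int(g[int(round(v)),int(round(u))]))
        print(n,s*L,pr)
```

```text
long -20 [ 422.5 -123.7] [(24, [426.4, -128.7]), (9, [413.5, -126.4])]
long 20 [ 462.5 -125.7] [(41, [462.6, -124.9])]
short -20 [ 432.5 -298.4] [(55, [433.3, -300.7]), (12, [423.2, -302.2])]
short 20 [ 472.5 -299.6] [(7, [482.3, -295.9]), (35, [472.3, -298.7]), (8, [463.6, -301.6])]
long 62 [77, 119, 124, 86, 58, 48, 26, 26, 48, 55, 56, 56, 54, 55, 56]
long -62 [244, 244, 218, 252, 244, 114, 121, 108, 83, 60, 60, 50, 49, 48, 48]
short 45 [159, 187, 229, 200, 183, 124, 114, 114, 58, 47, 46, 45, 59, 121, 121]
short -45 [216, 177, 215, 215, 164, 164, 113, 113, 111, 115, 113, 113, 114, 114, 117]
```

```bash
python3 -c "
from cell import finish_job
print(finish_job())"
```

```text
the job is handed in; nothing more can be done
None
```

All four parts are in their nests and the job is handed in at about 31 s. The valves measured within about 1.5 mm of central, the stud checked out upright with its ears along the pocket, and the collar touched down at the expected height, though I had no picture left to view it after release.

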